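# Load the hand centrifuge and wind a trial run

### The job

Load the hand centrifuge for a trial run: put the long capped tube all the way down into the grey reducing sleeve in the rack, then lift sleeve and tube together into the rotor pocket straight across from the steel balance plug, pushed fully home. Then take hold of the crank's loose black grip and wind it two full turns clockwise (as seen facing the crank), keeping hold of the grip until they are done, to see that the load runs true, and let go. Leave the short tubes and the other things on the trolley where they are.

Things in the scene. Friction and masses are not known exactly. Their poses are not given: they have to be found in the camera images.
- tube_mid (a point): The long sample tube: glass, 16 mm diameter, 100 mm tall, paper label, white cap (19 mm diameter, the top 18 mm), 20 g. Starts upright on the floor of one of the rack's three narrow wells; the other two tubes look alike but are 75 mm tall. This point is its centre, 50 mm from either end; z runs to the cap.
- sleeve_mid (a point): Grey plastic reducing sleeve, 76 mm tall, 50 g, upright in the rack's wide well: body 27 mm diameter with chamfered foot; the top 24 mm is a collar, 40 mm diameter, by which it is held, clear above the rack. Open bore from the top, 18.5 mm wide, its floor 4 mm above the foot. This point is its centre, 38 mm from foot and top; z runs to the open end.
- sleeve_rim (a point): Centre of the sleeve's open top, where the bore begins. A tube fully down stands 28 mm proud of it, the tube's centre then 22 mm below it (16 mm above the sleeve's centre). The tube sits loose in the bore, so the pair is lifted by the collar.
- rack: White plastic block rack, 215 x 58 x 44 mm, fixed; origin at the centre of its underside, x along its row of four wells, y across the row (free room for fingers), z up. Wells are 34 mm deep: a wide one for the sleeve at x = +78 mm and three narrow ones at x = +20, -29 and -78 mm.
- pocket_mouth (a point): Mouth centre of the pocket to load: a steel cup, 30 mm wide inside, 37 over the lip, 46 deep. z points out along its axis, 30 degrees from vertical, leaning at the mouth towards the spindle; x points outward from the spindle (and up), y is level. A sleeve fully home stands on the cup's floor, its centre 8 mm below this point and its collar 6 mm clear of the lip.
- plug_mouth (a point): Mouth centre of the cup opposite, filled by a fixed steel balance plug with a 13 mm high knob. The rotor has four such cups at quarter turns, mouths 54 mm from the spindle and 190 mm above the trolley; the spindle is midway between this point and pocket_mouth. The rotor turns only with the crank, or when pushed sideways by more than about 1.5 N.
- crank (a joint): Angle of the crank on the -y face of the centrifuge, rad. Near 0 at the start, grip at the top; grows when wound clockwise as seen facing the crank (from the top the grip goes first to the machine's +x), 6.28 a turn. No stops; stays where left; takes about 5 N at the grip. The rotor makes three turns to one of the crank.
- crank_centre (a point): Point on the crank's axis round which the grip's centre goes, radius 62 mm; 110 mm above the trolley. Axes of the machine: x and z (up) span the circle, -y points outward along the crank's axis. The crank's flat arm turns 46 to 54 mm inward (+y) of this point, its shaft nut reaches to 36 mm inward.
- centrifuge: The hand centrifuge: white gear case with the crank on its -y side and, on top, an open aluminium guard bowl (220 mm diameter, rim 180 mm above the trolley) round the four-cup rotor. Fixed; origin under the spindle, z up, axes as crank_centre's.
- grip_mid (a point): Centre of the crank's grip: a black plastic sleeve, 21 mm diameter (23 at the ends), 92 mm long, level along the machine's y axis, on a pin at the end of the crank arm. It spins freely on the pin, so the hand that holds it need not turn.
- grip: The same black grip; origin on its axis at its inner end, 46 mm from its centre. It turns about its y axis as it spins.
- short1: Short capped tube, 16 mm diameter, 75 mm tall, in a narrow well of the rack; to be left alone. Origin at its foot.
- short2: Another short capped tube, the same; to be left alone. Origin at its foot.
- kidney_dish: White kidney dish with forceps in it, 230 x 125 x 43 mm, on the trolley beyond the centrifuge; to be left alone. Origin under its centre.
- syringe_tray: Clear tray with three syringes, 170 x 120 x 35 mm; to be left alone. Origin under its centre.
- jar: Glass jar with a steel lid, 60 mm diameter, 85 mm tall; to be left alone. Origin at its foot.
- tape_roll: White tape roll lying flat, 70 mm diameter with a 38 mm hole, 25 mm high; to be left alone. Origin at its underside.

How it is judged:
By the outcome, as a careful person would: the job done as asked, in the order asked, and still so for the second after the job is handed in, with the robot touching nothing.
It also fails if it takes over 72 s, if anything falls off the work surface, if the arm or the gripper's body presses on something with over 40 N, if the wrist force passes 120 N, or if a joint passes its speed limit or range.

### The arm

A 6-joint arm with a two-finger parallel gripper is mounted at the origin on the work surface. World frame = base frame: x ahead of the robot, y to its left, z up, the work surface at z = 0. Lengths are in m, angles in rad, forces in N, time in s.
With the tool pointing down it reaches from about 0.3 to 0.85 m from the base axis. Payload 5.4 kg.
Tool frame: the origin (TCP) lies midway between the tips of the shut fingers; the grasp point (between the pads) lies 19 mm behind it; z points along the fingers, y is the direction in which the jaws open and shut (so a half turn about z gives the same grasp; the last joint's range is limited). The gripper opens to 85 mm and grips with 20 to 120 N. Pads are 22 mm wide; open, the fingers measure 114 mm over their backs; the gripper's body (76 mm by 85 mm) begins 54 mm behind the grasp point. The pads swing forward as they close: fully open they stand 13 mm farther back than shut.
Start: joints at [-1.397, 0.158, 1.597, -0, 1.386, -0.21], TCP at [0.215, -0.533, 0.231] pointing down, gripper open.
Joint ranges: [-2.91, 2.91], [-0.94, 2.29], [0.18, 2.7], [-1.29, 4.43], [0.17, 2.64], [-3, 3]. Speed limits (rad/s): [2.57, 2.57, 3.14, 3.14, 3.14, 3.14].

### API

Orientations are given as a unit quaternion [x, y, z, w].
In Python, from workcell import ctrl gives the robot as it stands.
- The arm moves only by the shell command python3 -m pendant 'ROWS' [FORCE]. ROWS is JSON, a list of rows, each a list of 3 entries, a list of its own where there are three numbers: the shift along the tool's x, y, z in cm, then the turn about the tool's z in degrees, then the closure, from 0 (fully open) to 1 (shut). A call has exactly 8 rows; each row shifts and turns the pose as measured when the row begins, along the tool's axes as they then stand; what a row does not reach is not made up. A row lasts 1/10 s, in which the tool goes at most 50 mm and 8.59 degrees, less where a joint would pass 70% of its speed; a pose out of reach is approached as far as the arm can. A call is refused whole if a number of a shift passes 5 or a number of a turn 8.59, either way. A call with a gripper value outside its range is refused whole. The fingers move at their own pace and stop on an object; FORCE is the grip in N (left out, the last holds). Time passes only in rows, so rows that do not move let the fingers close, or fill a call up. It gives the time, the measured TCP pose, the force and the opening at its end, in the units of the state.
- ctrl.get_state(): the state, without advancing time (a new reading comes with each control period).
- ctrl.read_camera(name): name is "scene" or "top"; returns the picture (480x640x3 uint8, red, green, blue); there is no depth.
- ctrl.camera_info(name): a dict with "camera_matrix" (3x3 intrinsics, pixels), "k1" (the pictures are not rectified: a ray, as slopes to the right and down, at radius r is drawn at 1 + k1 r^2 times it, then the intrinsics apply), "pose" (4x4, takes a point from camera to world coordinates). Camera axes: x right, y down, z forward; pixel columns grow to the right and rows downward; lengths in m; the calibration is good to about 2 mm. A picture is of the moment at which its call begins. camera_info takes no time and is no camera call.
- ctrl.finish_job(): hands the job in, once; it reports no verdict.
Trained networks look in the newest picture that a camera, given by its name, has taken for a name from the list of things; names that differ only in an ending like _2 or _b are one class to them, and where a whole thing is asked for, a point or a joint stands for the part that bears it (a point fixed in the world has none). Each returns a list of dicts, best first, with "confidence" (0 to 1); they miss things now and then, are a little off and sometimes report something else, mostly with a low value. They report only what shows in the picture. A call takes as long as a camera call.
- ctrl.find_in(camera, query): "extent" ([left, top, right, bottom] in pixels, round what is visible of it).
- ctrl.tip_of(camera, query): "uv" ([column, row] in pixels: a listed point, or the origin of a listed thing).
The state is a dict: "t": time; "joints": joint angles; "qd": joint speeds; "tau": joint torques, N m; "tool_pos": TCP position; "ee_rot": TCP orientation; "wrist_force": force on the tool from outside, world axes, zero at the start; "ft_torque": the same for the moment, N m; "opening": finger opening in m.
Only numpy, scipy, OpenCV 4.12 (cv2) and the standard library are available. Lean on these libraries where they do the work, as an engineer would, in place of code of your own. Each camera call takes 0.05 s, during which the arm holds its last target.

## Working session

There is one attempt and no reset: what is moved stays moved. The work goes in short steps, Python scripts to look and compute and a shell command to move; the robot and the scene stay as the last step left them, time stands still between calls to the robot, and variables do not carry over. Pictures are saved under pics/ and viewed, and the job is handed in when it is done.

I'll start by looking at the state and both cameras.

```bash
ls; mkdir -p pics; python3 - <<'E'
from workcell import ctrl
import cv2
for n in ("scene","top"):
    im=ctrl.read_camera(n); cv2.imwrite(f"pics/{n}0.png",im[:,:,::-1])
    i=ctrl.camera_info(n); print(n,i)
print(ctrl.get_state())
E
```

```text
pics
scene {'camera_matrix': array([[462.35180828,   0.        , 327.52279125],
       [  0.        , 462.35180828, 238.33950226],
       [  0.        ,   0.        ,   1.        ]]), 'k1': -0.048958864825101006, 'pose': array([[ 0.51211958,  0.62850055, -0.58542344,  1.16103472],
       [ 0.85879714, -0.36343554,  0.3610846 , -0.30390941],
       [ 0.01417819, -0.68767846, -0.72587692,  0.82804756],
       [ 0.        ,  0.        ,  0.        ,  1.        ]])}
top {'camera_matrix': array([[608.36688074,   0.        , 314.58694627],
       [  0.        , 608.36688074, 240.4376196 ],
       [  0.        ,   0.        ,   1.        ]]), 'k1': -0.13445905453822762, 'pose': array([[ 3.13838729e-02, -9.74266408e-01,  2.23203985e-01,
         2.67942376e-01],
       [-9.99507098e-01, -3.07662403e-02,  6.24491210e-03,
         5.03957489e-02],
       [ 7.82939380e-04, -2.23289957e-01, -9.74751754e-01,
         1.58000203e+00],
       [ 0.00000000e+00,  0.00000000e+00,  0.00000000e+00,
         1.00000000e+00]])}
{'t': 0.1, 'joints': array([-1.39712303e+00,  1.58981130e-01,  1.59812506e+00,  1.22663472e-05,
        1.38620445e+00, -2.10061288e-01]), 'qd': array([-0.00047313, -0.00072034, -0.00418784,  0.00060104,  0.00048948,
       -0.00089218]), 'tau': array([-1.81139301e-03, -3.96992397e+01, -3.32335782e+01, -4.01596299e-04,
        4.29477674e-03,  3.68436315e-05]), 'tool_pos': array([ 0.21517964, -0.53262801,  0.23040872]), 'ee_rot': array([ 9.81649722e-01,  1.90691071e-01,  2.16546732e-05, -8.58741554e-04]), 'wrist_force': array([ 1.10220154,  1.00815543, -0.0119556 ]), 'ft_torque': array([-0.03628147, -0.01601625, -0.01556289]), 'opening': 0.08571501823574504}
```

View pics/scene0.png

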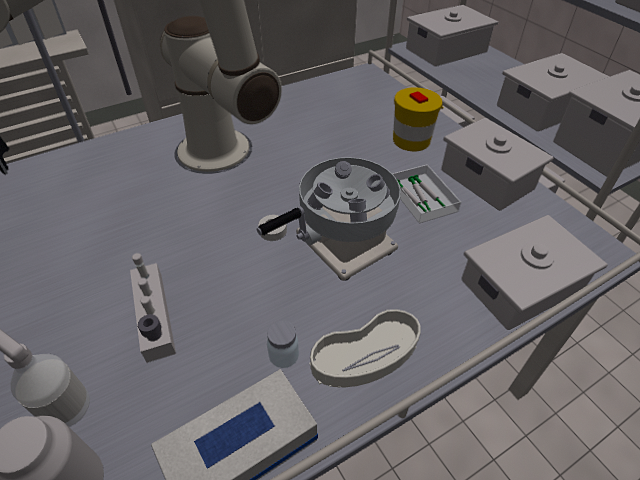

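View pics/top0.png

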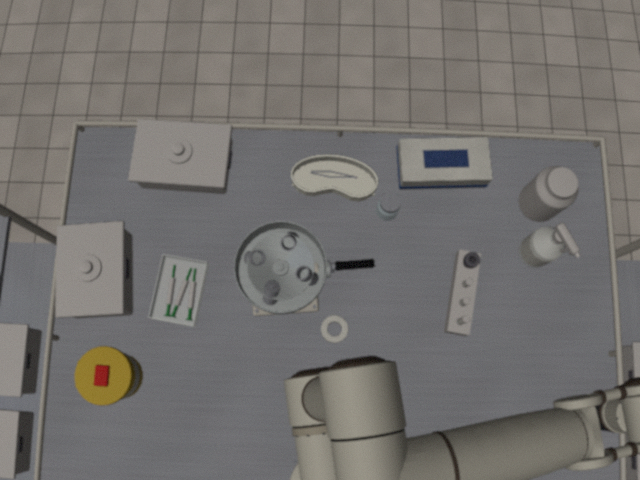

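The scene view shows the rack at about (152,310), with the grey sleeve at (149,326). The centrifuge is at (350,210), with the grip pointing left at (280,221). In the top view the rack is at (464,292), the sleeve at (472,260), the bowl at (281,267) and the grip at (354,265). Next I'll run the networks and triangulate.

```bash
cat > h.py <<'E'
import numpy as np, cv2
from workcell import ctrl
from scipy.optimize import least_squares
INFO={n:ctrl.camera_info(n) for n in("scene","top")}
def proj(n,P):
    i=INFO[n];T=np.linalg.inv(i["pose"]);P=np.atleast_2d(P)
    c=P@T[:3,:3].T+T[:3,3];s=c[:,:2]/c[:,2:]
    s=s*(1+i["k1"]*(s**2).sum(1,keepdims=True));K=i["camera_matrix"]
    return s*[K[0,0],K[1,1]]+[K[0,2],K[1,2]]
def ray(n,uv):
    i=INFO[n]
    s=cv2.undistortPoints(np.array([[uv]],float),i["camera_matrix"],np.array([i["k1"],0,0,0.]))[0,0]
    # forward-model refine
    K=i["camera_matrix"];d=(np.array(uv)-[K[0,2],K[1,2]])/[K[0,0],K[1,1]]
    s=least_squares(lambda q:q*(1+i["k1"]*(q@q))-d,d).x
    v=i["pose"][:3,:3]@np.r_[s,1];return i["pose"][:3,3],v/np.linalg.norm(v)
def tri(a,b):
    (o1,d1),(o2,d2)=ray("scene",a),ray("top",b)
    t=np.linalg.lstsq(np.c_[d1,-d2],o2-o1,rcond=None)[0]
    p,q=o1+d1*t[0],o2+d2*t[1];return (p+q)/2,np.linalg.norm(p-q)
def onz(n,uv,z):
    o,d=ray(n,uv);return o+d*(z-o[2])/d[2]
E
python3 - <<'E'
from h import *
N="tube_mid sleeve_mid sleeve_rim rack pocket_mouth plug_mouth crank_centre centrifuge grip_mid grip short1 jar tape_roll kidney_dish syringe_tray".split()
for q in N:
    r={}
    for n in("scene","top"):
        l=ctrl.tip_of(n,q); r[n]=l
        print(q,n,[(np.round(d["uv"],1).tolist(),round(d["confidence"],2)) for d in l[:3]])
    if r["scene"] and r["top"]:
        p,e=tri(r["scene"][0]["uv"],r["top"][0]["uv"]);print("   ",p.round(4),"gap",round(e,4))
print(ctrl.get_state()["t"])
E
```

```text
tube_mid scene [([142.6, 270.9], 0.74)]
tube_mid top [([462.1, 325.1], 0.58)]
    [ 0.4115 -0.3175  0.0464] gap 0.0053
sleeve_mid scene [([156.4, 332.9], 0.57)]
sleeve_mid top [([470.9, 264.1], 0.78), ([464.6, 285.4], 0.42)]
    [ 0.5722 -0.3417  0.0368] gap 0.0134
sleeve_rim scene [([148.7, 318.6], 0.91)]
sleeve_rim top [([470.5, 260.3], 0.77)]
    [ 0.5714 -0.3362  0.0838] gap 0.0013
rack scene [([153.1, 315.4], 0.64)]
rack top []
pocket_mouth scene [([356.6, 198.7], 0.92), ([149.9, 304.3], 0.44)]
pocket_mouth top [([286.2, 242.6], 0.62)]
    [0.5788 0.125  0.1891] gap 0.0015
plug_mouth scene []
plug_mouth top [([273.4, 285.2], 0.62)]
crank_centre scene [([297.6, 212.1], 0.49)]
crank_centre top [([282.9, 278.2], 0.22)]
    [0.4891 0.087  0.1087] gap 0.1012
centrifuge scene [([347.2, 242.8], 0.7)]
centrifuge top [([284.5, 281.6], 0.8)]
    [ 0.5207  0.1417 -0.0096] gap 0.0117
grip_mid scene [([280.4, 221.9], 0.68)]
grip_mid top [([353.5, 264.5], 0.76)]
    [ 0.537  -0.0338  0.1638] gap 0.0014
grip scene [([296.2, 212.4], 0.56)]
grip top [([337.4, 269.5], 0.58), ([335.9, 328.4], 0.5)
[... 165 characters left out ...]
60.2, 304.2], 0.56)]
    [ 0.5891 -0.1295  0.2524] gap 0.3763
jar scene [([283.7, 353.4], 0.97)]
jar top [([388.5, 212.3], 0.97)]
    [ 0.717  -0.1331 -0.0053] gap 0.0087
tape_roll scene [([272.1, 231.3], 0.83), ([280.9, 222.3], 0.45), ([296.7, 213.8], 0.17)]
tape_roll top [([335.4, 326.9], 0.59)]
    [ 4.023e-01  1.000e-04 -5.000e-04] gap 0.0013
kidney_dish scene [([363.4, 350.5], 0.76), ([153.2, 312.5], 0.35)]
kidney_dish top [([334.4, 182.2], 0.63), ([458.0, 304.8], 0.21)]
    [ 0.7954  0.0118 -0.0025] gap 0.0007
syringe_tray scene [([424.9, 200.8], 0.86)]
syringe_tray top [([389.4, 211.7], 0.59), ([284.3, 279.4], 0.42), ([287.7, 242.5], 0.31)]
    [ 0.7069 -0.0025  0.3516] gap 0.2604
1.6
```

```bash
python3 - <<'E'
import cv2
a=cv2.imread("pics/scene0.png");b=cv2.imread("pics/top0.png")
f=lambda im,x,y,w,h,s,n:cv2.imwrite("pics/"+n,cv2.resize(im[y:y+h,x:x+w],None,fx=s,fy=s,interpolation=cv2.INTER_CUBIC))
f(a,255,150,160,130,5,"c_sc.png");f(a,110,240,90,130,4.5,"r_sc.png")
f(b,225,215,160,110,5,"c_tp.png");f(b,430,235,70,110,5,"r_tp.png")
E
```

```text
(no output)
```

View pics/c_sc.png

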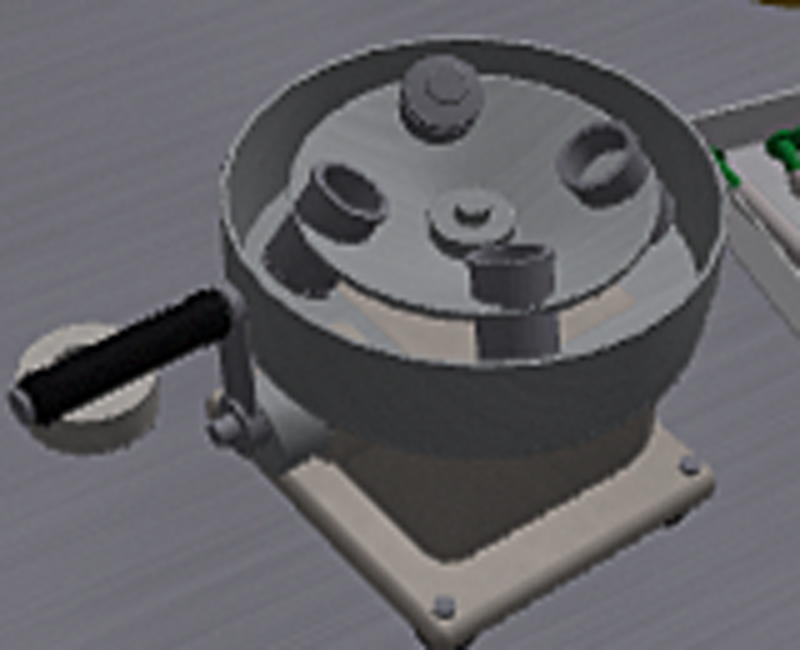

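View pics/r_sc.png

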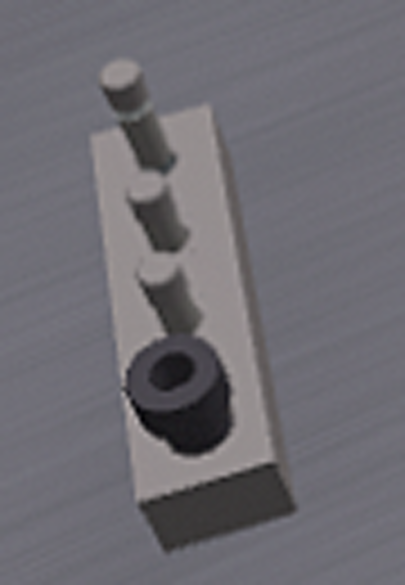

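View pics/c_tp.png

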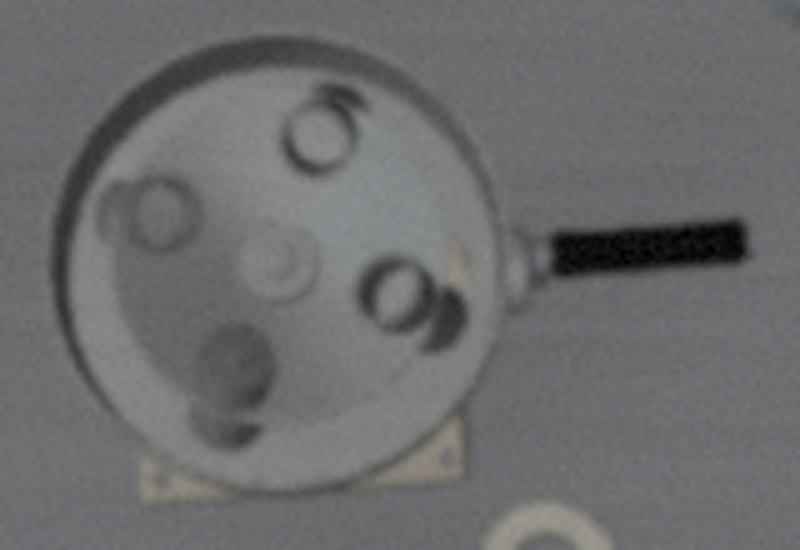

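View pics/r_tp.png

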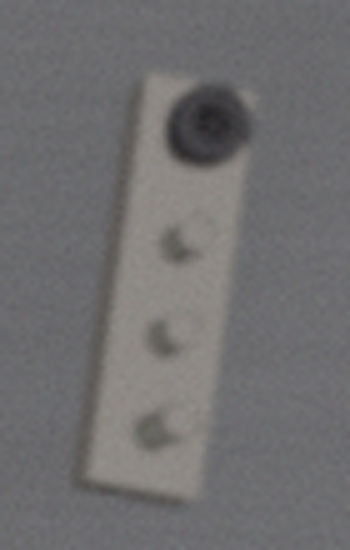

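In the scene view the long tube's cap is at (137,257), in the end well farthest from the sleeve. The plug knob is at (343,167) and the pocket opposite it is at (357,200). In the top view the plug is at (272,288) and the pocket at (289,242). I'll refine the rack and machine poses with an edge-based model fit in both views.

```bash
cat > fit.py <<'E'
from h import *
IM={n:cv2.GaussianBlur(cv2.imread(f"pics/{n}0.png"),(0,0),0.8).astype(float).mean(2) for n in("scene","top")}
from scipy.ndimage import map_coordinates
def residuals(n,P,Q,rng,sgn=None,im=None):
    """P points on curve, Q = points slightly along curve; returns signed normal offsets found & mask"""
    im=IM[n] if im is None else im
    u=proj(n,P);t=proj(n,Q)-u;t/=np.linalg.norm(t,axis=1,keepdims=True);nn=np.c_[-t[:,1],t[:,0]]
    s=np.arange(-rng,rng+.01,.25)
    xy=u[:,None]+s[None,:,None]*nn[:,None]
    v=map_coordinates(im,[xy[...,1],xy[...,0]],order=1,mode="nearest")
    g=np.gradient(v,axis=1)/.25
    a=np.abs(g) if sgn is None else g*sgn
    k=a.argmax(1);off=s[k];st=a.max(1)
    return off,st,u,nn
def seg(a,b,m=25):
    a,b=np.array(a,float),np.array(b,float);t=np.linspace(.06,.94,m)[:,None]
    P=a+(b-a)*t;return P,P+(b-a)*1e-3
def circ(c,r,ax=np.array([0,0,1.]),m=72,sel=None):
    e1=np.cross(ax,[1,0,0]);e1/=np.linalg.norm(e1);e2=np.cross(ax,e1)
    th=np.linspace(0,2*np.pi,m,endpoint=False)
    if sel is not None: th=th[sel(th)]
    f=lambda h:c+r*(np.cos(h)[:,None]*e1+np.sin(h)[:,None]*e2)
    return f(th),f(th+1e-3)
def T2(p,xy):
    c,s=np.cos(p[2]),np.sin(p[2]);xy=np.array(xy,float)
    return np.c_[c*xy[:,0]-s*xy[:,1]+p[0],s*xy[:,0]+c*xy[:,1]+p[1],xy[:,2]]
def run(p0,model,iters=8,rngs=(6,4,3,2.5,2,2,2,2),thr=3,cams=("scene","top"),offs=True,npar=None):
    """model(p,cam)-> list of (P,Q). params p; image offsets per cam regularised"""
    p=np.array(p0,float);o={c:np.zeros(2) for c in cams}
    for it in range(iters):
        data=[]
        for c in cams:
            for j,(P,Q) in enumerate(model(p,c)):
                off,st,u,nn=residuals(c,P,Q,rngs[it])
                data.append((c,j,u+off[:,None]*nn,nn,st>thr))
        def f(x):
            q=x[:len(p)];r=[]
            M={c:model(q,c) for c in cams}
            for c,j,tg,nn,m in data:
                d=((proj(c,M[c][j][0])-tg)*nn).sum(1)[m]
                r.append(d)
            return np.concatenate(r)
        s=least_squares(f,p,loss="soft_l1",f_scale=.5);p=s.x
    for c in cams:
        for j,(P,Q) in enumerate(model(p,c)):
            off,st,_,nn=residuals(c,P,Q,2);m=st>thr
            print(c,j,"n",m.sum(),"mean off %.2f std %.2f"%(off[m].mean() if m.any() else 0,off[m].std() if m.any() else 0))
    return p
E
cat > rack.py <<'E'
from fit import *
L,W,H=.1075,.029,.044
def model(p,c):
    T=lambda *a:T2(p,a)
    t=T((-L,-W,H),(L,-W,H),(L,W,H),(-L,W,H));b=T((-L,-W,0),(L,-W,0),(L,W,0),(-L,W,0))
    out=[]
    for i in range(4): out.append(seg(t[i],t[(i+1)%4]))
    return out
cands=[]
# rack x axis goes from long tube to sleeve
d=np.array([.5714-.4115,-.3362+.3175]);yaw=np.arctan2(d[1],d[0]);print("yaw0",yaw)
e=d/np.linalg.norm(d);c0=np.array([.5714,-.3362])-.078*e
for cams in(("scene","top"),("scene",),("top",)):
    p=run([*c0,yaw],model,cams=cams);print(cams,p.round(4),np.degrees(p[2]).round(2))
E
python3 rack.py
```

```text
yaw0 -0.11641926468918362
scene 0 n 25 mean off -0.16 std 0.56
scene 1 n 25 mean off 1.12 std 0.12
scene 2 n 25 mean off -0.08 std 0.22
scene 3 n 25 mean off -0.66 std 0.57
top 0 n 25 mean off -0.18 std 0.62
top 1 n 25 mean off -0.97 std 0.64
top 2 n 25 mean off -0.02 std 0.26
top 3 n 25 mean off 0.72 std 0.23
('scene', 'top') [ 0.5003 -0.3275 -0.162 ] -9.28
scene 0 n 25 mean off -0.24 std 0.56
scene 1 n 25 mean off 0.11 std 0.14
scene 2 n 25 mean off -0.08 std 0.15
scene 3 n 25 mean off 0.22 std 0.63
('scene',) [ 0.5027 -0.3282 -0.1637] -9.38
top 0 n 25 mean off -0.21 std 0.63
top 1 n 25 mean off -0.65 std 0.97
top 2 n 25 mean off -0.05 std 0.24
top 3 n 25 mean off -0.22 std 0.29
('top',) [ 0.498  -0.327  -0.1592] -9.12
```

```bash
cat > mach.py <<'E'
from fit import *
Z=np.array([0,0,1.])
def model(p,c):
    out=[circ(np.array([p[0],p[1],.180]),.110,m=90)]
    return out
for cams in(("scene","top"),("scene",),("top",)):
    p=run([.553,.131],model,cams=cams);print(cams,p.round(4))
E
python3 mach.py
python3 - <<'E'
from h import *
a=cv2.imread("pics/scene0.png");b=cv2.imread("pics/top0.png")
# candidates: cap tops, knob, grip ends hand-read
print("cap", tri((123/4.5+110,75/4.5+240),(185/5+430,413/5+235)))
print("plug?",tri((447/5+255,83/5+150),(240/5+225,355/5+215)))
print("pocket",tri((515/5+255,255/5+150),(320/5+225,138/5+215)))
print("cupR",tri((605/5+255,150/5+150),(163/5+225,214/5+215)))
print("cupL",tri((352/5+255,192/5+150),(395/5+225,292/5+215)))
print("grip outer",tri((22/5+255,400/5+150),(745/5+225,240/5+215)))
print("grip inner",tri((218/5+255,308/5+150),(555/5+225,254/5+215)))
E
```

```text
scene 0 n 89 mean off -0.73 std 0.85
top 0 n 70 mean off -0.56 std 1.27
('scene', 'top') [0.53   0.1343]
scene 0 n 90 mean off -0.92 std 0.73
('scene',) [0.5322 0.1371]
top 0 n 70 mean off -0.41 std 1.08
('top',) [0.5279 0.1293]
cap (array([ 0.42454125, -0.31567487,  0.10551469]), np.float64(0.005205423808115802))
plug? (array([0.47671571, 0.15460145, 0.19192127]), np.float64(0.006588788970463568))
pocket (array([0.58176477, 0.12207088, 0.18563043]), np.float64(0.006428149998283296))
cupR (array([0.5433813 , 0.19430439, 0.18483118]), np.float64(0.006884484971865349))
cupL (array([0.51023605, 0.08501034, 0.18264385]), np.float64(0.007822511235822598))
grip outer (array([ 0.54108551, -0.08221028,  0.16841483]), np.float64(0.0009579962878335863))
grip inner (array([0.53240029, 0.00917363, 0.16843952]), np.float64(0.004712642878863061))
```

```bash
python3 - <<'E'
from h import *
f=lambda p,x,y,s:(p[0]/s+x,p[1]/s+y)
S=lambda p:f(p,255,150,5); Tp=lambda p:f(p,225,215,5)
def az(n,a,b,z):
    A,B=onz(n,a,z),onz(n,b,z);d=B-A;return A[:2].round(4),B[:2].round(4),np.degrees(np.arctan2(d[1],d[0])).round(2),np.linalg.norm(d).round(4)
for z in(.015,.025):
    print("top bolts",az("top",Tp((160,480)),Tp((450,458)),z))
    print("top edge",az("top",Tp((140,503)),Tp((467,483)),z))
    print("scene bolts",az("scene",S((444,605)),S((690,465)),z))
    print("scene edge (corner to right)",az("scene",S((450,630)),S((714,478)),z))
print("grip axis top",az("top",Tp((555,254)),Tp((745,240)),.172))
print("grip axis scene",az("scene",S((218,308)),S((22,400)),.172))
def wells(p):
    c,s=np.cos(p[2]),np.sin(p[2])
    return {x:(p[0]+x*c,p[1]+x*s) for x in(.078,.02,-.029,-.078)}
w=wells((.5003,-.3275,-.162));print(w)
a=cv2.imread("pics/scene0.png");b=cv2.imread("pics/top0.png")
for im,n,x,y in((a,"scene",110,240),(b,"top",430,235)):
    o=cv2.resize(im[y:y+130,x:x+90],None,fx=4.5,fy=4.5,interpolation=cv2.INTER_CUBIC)
    for xx,z,r in((.078,.086,.02),(.02,.085,.0095),(-.029,.085,.0095),(-.078,.11,.0095)):
        th=np.linspace(0,6.28,40);P=np.c_[w[xx][0]+r*np.cos(th),w[xx][1]+r*np.sin(th),th*0+z]
        u=((proj(n,P)-[x,y])*4.5).astype(np.int32);cv2.polylines(o,[u],True,(0,255,0),1)
    c=np.array([[-.1075,-.029],[.1075,-.029],[.1075,.029],[-.1075,.029]]);C,s=np.cos(-.162),np.sin(-.162)
    P=np.c_[.5003+C*c[:,0]-s*c[:,1],-.3275+s*c[:,0]+C*c[:,1],[.044]*4]
    cv2.polylines(o,[((proj(n,P)-[x,y])*4.5).astype(np.int32)],True,(0,0,255),1)
    cv2.imwrite(f"pics/ov_{n}.png",o)
h=np.hstack([cv2.imread("pics/ov_scene.png")[:585],cv2.imread("pics/ov_top.png")[:585,:395]]);cv2.imwrite("pics/ov.png",h)
E
```

```text
top bolts (array([0.4351, 0.203 ]), array([0.4514, 0.0539]), np.float64(-83.76), np.float64(0.15))
top edge (array([0.4228, 0.2127]), array([0.4387, 0.0447]), np.float64(-84.6), np.float64(0.1687))
scene bolts (array([0.6117, 0.0802]), array([0.5976, 0.2292]), np.float64(95.41), np.float64(0.1496))
scene edge (corner to right) (array([0.6253, 0.0748]), array([0.6102, 0.2341]), np.float64(95.41), np.float64(0.16))
top bolts (array([0.434, 0.202]), array([0.4502, 0.0538]), np.float64(-83.76), np.float64(0.149))
top edge (array([0.4219, 0.2117]), array([0.4376, 0.0447]), np.float64(-84.6), np.float64(0.1677))
scene bolts (array([0.6184, 0.0755]), array([0.6045, 0.2226]), np.float64(95.41), np.float64(0.1478))
scene edge (corner to right) (array([0.6319, 0.0701]), array([0.617 , 0.2275]), np.float64(95.41), np.float64(0.1581))
grip axis top (array([0.5308, 0.0071]), array([ 0.5402, -0.0823]), np.float64(-83.96), np.float64(0.09))
grip axis scene (array([0.5366, 0.0097]), array([ 0.5446, -0.083 ]), np.float64(-85.07), np.float64(0.093))
{0.078: (np.float64(0.5772787204722313), np.float64(-0.34008080261581425)), 0.02: (np.float64(0.5200381334544183), np.float64(-0.33072584682456774)), -0.029: (np.float64(0.4716797064910935), np.float64(-0.3228225221043768)), -0.078: (np.float64(0.42332127952776866), np.float64(-0.3149191973841858))}
```

View pics/ov.png

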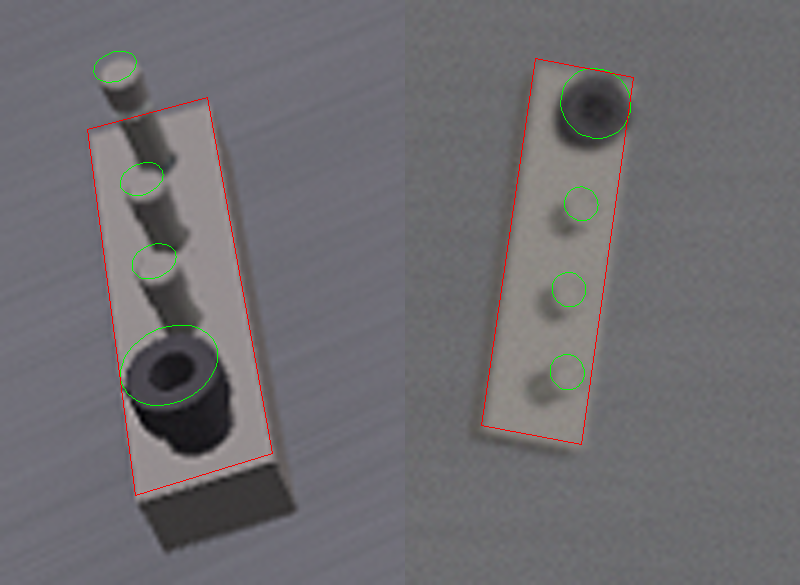

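The yaws agree between views: rack −9.3°, machine about +5.5°, pocket azimuth about −17°. The two cameras differ by 4–5 mm, so I'll calibrate them against the gripper once it's in view. Next, a helper to work out rows.

```bash
cat > go.py <<'E'
# usage: go.py x y z az N : works out N even rows (tool axes, cm/deg) from the present pose
import sys; from h import *
from scipy.spatial.transform import Rotation as R
def show():
    s=ctrl.get_state();M=R.from_quat(s["ee_rot"]).as_matrix()
    az=np.degrees(np.arctan2(M[1,0],M[0,0]))
    print("t %.2f pos %s az %.2f tilt %.2f F %s open %.4f j %s"%(s["t"],s["tool_pos"].round(4),az,np.degrees(np.arccos(-M[2,2])),s["wrist_force"].round(1),s["opening"],s["joints"].round(2)))
    return s["tool_pos"],az
if __name__=="__main__":
    p,az=show()
    if len(sys.argv)>4:
        t=np.array([float(v) for v in sys.argv[1:4]]);a2=float(sys.argv[4]);N=int(sys.argv[5])
        turn=-(a2-az);turn=(turn+180)%360-180
        print("delta world mm",((t-p)*1e3).round(1),"turn",round(turn,2))
        for i in range(N):
            a=np.radians(az-turn*i/N);ex=np.array([np.cos(a),np.sin(a),0]);ey=np.array([np.sin(a),-np.cos(a),0])
            d=(t-p)/N*100
            print([round(d@ex,2),round(d@ey,2),round(-d[2],2)],round(turn/N,2))
E
python3 go.py 0.4245 -0.3155 0.17 -9.3 7
```

```text
t 1.60 pos [ 0.2153 -0.5332  0.2313] az 21.99 tilt 0.00 F [-0.3  0.2 -0.8] open 0.0852 j [-1.4   0.16  1.6   0.    1.39 -0.21]
delta world mm [209.2 217.7 -61.3] turn 31.29
[np.float64(3.94), np.float64(-1.76), np.float64(0.88)] 4.47
[np.float64(3.79), np.float64(-2.07), np.float64(0.88)] 4.47
[np.float64(3.61), np.float64(-2.35), np.float64(0.88)] 4.47
[np.float64(3.42), np.float64(-2.63), np.float64(0.88)] 4.47
[np.float64(3.2), np.float64(-2.89), np.float64(0.88)] 4.47
[np.float64(2.97), np.float64(-3.13), np.float64(0.88)] 4.47
[np.float64(2.72), np.float64(-3.35), np.float64(0.88)] 4.47
```

```bash
python3 -m pendant '[[[3.9,-1.8,0.5],4.5,0],[[3.8,-2.1,0.5],4.5,0],[[3.6,-2.35,0.5],4.5,0],[[3.4,-2.6,0.9],4.5,0],[[3.2,-2.9,0.9],4.5,0],[[3.0,-3.1,0.9],4.5,0],[[2.7,-3.35,0.9],4.4,0],[[0,0,0],0,0]]' 30; python3 go.py 0.4245 -0.3155 0.15 -9.3 4
```

```text
t: 2.4
tool_pos: [0.4328, -0.3122, 0.179]
ee_rot: [0.995, -0.096, 0.001, 0.002]
wrist_force: [-1.2, -0.7, -0.4]
opening: 0.0855
t 2.40 pos [ 0.4328 -0.3122  0.179 ] az -11.03 tilt 0.28 F [-1.2 -0.7 -0.4] open 0.0855 j [-0.85  0.09  1.77 -0.    1.27  0.91]
delta world mm [ -8.3  -3.3 -29. ] turn -1.73
[np.float64(-0.19), np.float64(0.12), np.float64(0.73)] -0.43
[np.float64(-0.19), np.float64(0.12), np.float64(0.73)] -0.43
[np.float64(-0.19), np.float64(0.12), np.float64(0.73)] -0.43
[np.float64(-0.19), np.float64(0.12), np.float64(0.73)] -0.43
```

```bash
cat > snap.py <<'E'
# snap.py tag  sx sy sw sh  tx ty tw th : crops side by side, each 400 wide
import sys; from h import *
a=sys.argv;t=a[1];v=list(map(int,a[2:10]))
o=[]
for n,(x,y,w,h) in(("scene",v[:4]),("top",v[4:])):
    im=ctrl.read_camera(n)[:,:,::-1];cv2.imwrite(f"pics/{n}_{t}.png",im)
    s=min(400/w,580/h);c=cv2.resize(im[y:y+h,x:x+w],None,fx=s,fy=s,interpolation=cv2.INTER_CUBIC)
    print(n,"scale",round(s,3));o.append(c)
H=max(c.shape[0] for c in o)
o=[cv2.copyMakeBorder(c,0,H-c.shape[0],0,0,0) for c in o];cv2.imwrite(f"pics/{t}.png",np.hstack(o))
E
python3 snap.py a1 90 170 110 160 420 200 110 160
python3 - <<'E'
from h import *
s=ctrl.get_state();print(s["tool_pos"],[proj(n,s["tool_pos"]).round(1) for n in("scene","top")])
E
```

```text
scene scale 3.625
top scale 3.625
[ 0.43103501 -0.31583061  0.18033818] [array([[125.9, 233.7]]), array([[473.8, 311.4]])]
```

View pics/a1.png

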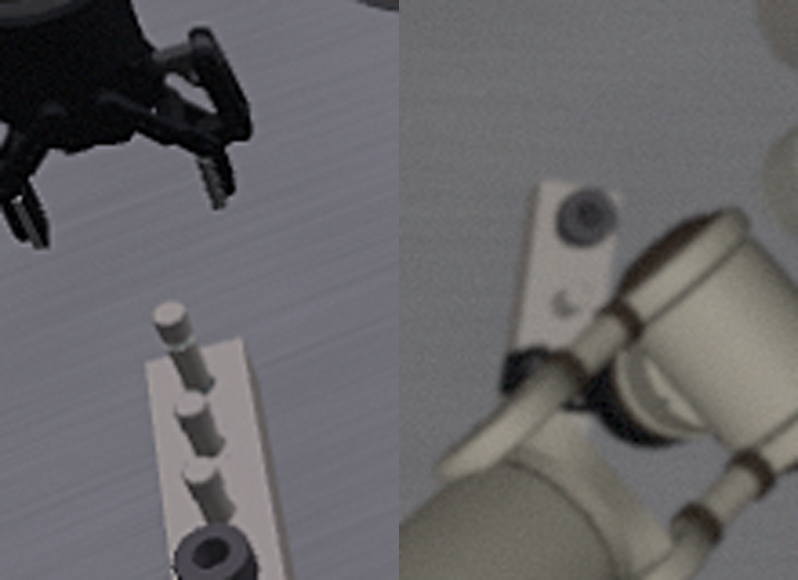

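```bash
python3 go.py 0.424 -0.3155 0.085 -9.3 7
```

```text
t 2.50 pos [ 0.431  -0.3158  0.1803] az -11.09 tilt 0.46 F [-0.5  0.7 -0.7] open 0.0856 j [-0.86  0.09  1.77 -0.    1.27  0.91]
delta world mm [ -7.    0.3 -95.3] turn -1.79
[np.float64(-0.1), np.float64(0.01), np.float64(1.36)] -0.26
[np.float64(-0.1), np.float64(0.01), np.float64(1.36)] -0.26
[np.float64(-0.1), np.float64(0.01), np.float64(1.36)] -0.26
[np.float64(-0.1), np.float64(0.01), np.float64(1.36)] -0.26
[np.float64(-0.1), np.float64(0.01), np.float64(1.36)] -0.26
[np.float64(-0.1), np.float64(0.01), np.float64(1.36)] -0.26
[np.float64(-0.1), np.float64(0.01), np.float64(1.36)] -0.26
```

```bash
python3 -m pendant '[[[-0.2,0,1.4],-0.6,0],[[-0.2,0,1.4],-0.6,0],[[-0.2,0,1.4],-0.6,0],[[-0.1,0,1.4],0,0],[[0,0,1.4],0,0],[[0,0,1.3],0,0],[[0,0,1.2],0,0],[[0,0,0],0,0]]'; python3 snap.py a2 90 200 80 116 420 200 110 160; python3 go.py 0.424 -0.3155 0.085 -9.3 1
```

```text
t: 3.3
tool_pos: [0.4167, -0.3212, 0.076]
ee_rot: [0.996, -0.084, -0.0, 0.004]
wrist_force: [-0.3, -0.4, -0.1]
opening: 0.0854
scene scale 5.0
top scale 3.625
t 3.40 pos [ 0.4178 -0.3222  0.0781] az -9.61 tilt 0.57 F [ 0.4  0.1 -0.1] open 0.0851 j [-0.88  0.21  1.87 -0.01  1.06  0.86]
delta world mm [6.2 6.7 6.9] turn -0.31
[np.float64(0.49), np.float64(-0.76), np.float64(-0.69)] -0.31
```

View pics/a2.png

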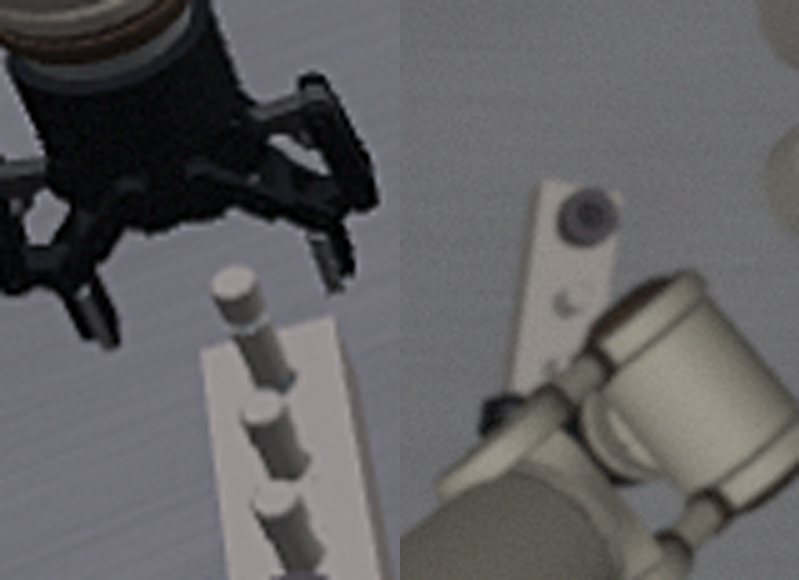

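The fingertips straddle the tube at (108,345) and (337,290) in the crop. The cap base is at (247,325), about 5 px right of their middle. That matches the planned correction of (+6,+7) mm, so I'll apply it.

```bash
python3 -m pendant '[[[0.25,-0.4,-0.3],-0.3,0],[[0.25,-0.35,-0.3],0,0],[[0,0,0],0,0],[[0,0,0],0,0],[[0,0,0],0,0],[[0,0,0],0,0],[[0,0,0],0,0],[[0,0,0],0,0]]'; python3 go.py 0.424 -0.3155 0.085 -9.3 1
```

```text
t: 4.2
tool_pos: [0.4268, -0.3167, 0.0881]
ee_rot: [0.997, -0.08, 0.004, 0.007]
wrist_force: [0.6, 0.4, 0.2]
opening: 0.0851
t 4.20 pos [ 0.4268 -0.3167  0.0881] az -9.21 tilt 0.94 F [0.6 0.4 0.2] open 0.0851 j [-0.86  0.2   1.86 -0.01  1.07  0.87]
delta world mm [-2.8  1.2 -3.1] turn 0.09
[np.float64(-0.29), np.float64(-0.08), np.float64(0.31)] 0.09
```

```bash
python3 -m pendant '[[[-0.2,-0.05,0.3],0,0.3],[[0,0,0],0,0.7],[[0,0,0],0,1],[[0,0,0],0,1],[[0,0,0],0,1],[[0,0,0],0,1],[[0,0,0],0,1],[[0,0,0],0,1]]' 30; python3 snap.py a3 90 200 80 116 420 200 110 160; python3 go.py
```

```text
t: 5.0
tool_pos: [0.4244, -0.3157, 0.0844]
ee_rot: [0.997, -0.08, 0.003, 0.007]
wrist_force: [-0.6, -0.0, -0.8]
opening: 0.0172
scene scale 5.0
top scale 3.625
t 5.10 pos [ 0.4244 -0.3157  0.0845] az -9.23 tilt 0.88 F [0.5 0.1 0.7] open 0.0171 j [-0.87  0.2   1.86 -0.01  1.07  0.87]
```

View pics/a3.png

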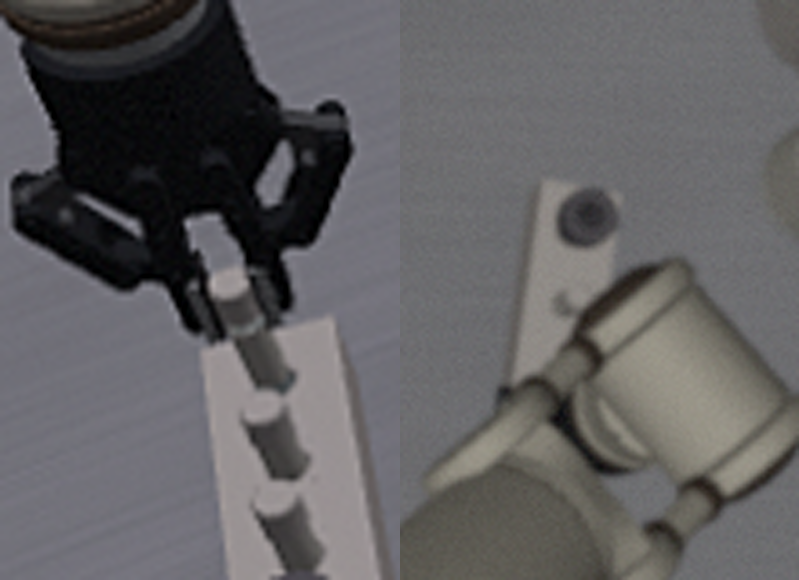

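The scene crop shows the cap between the pads at (228,290), with the opening stopped at 17 mm. The tube is held, so I'll lift and move 156 mm along the rack's x.

```bash
python3 -m pendant '[[[0,0,-2.5],0,1],[[0,0,-3.5],0,1],[[0,0,-3.5],0,1],[[3.5,0,0],0,1],[[4,0,0],0,1],[[4,0,0],0,1],[[3.5,0,0],0,1],[[0,0,0],0,1]]' 40; python3 snap.py a4 90 200 110 150 430 200 110 160; python3 go.py 0.5784 -0.3409 0.180 -9.3 1
```

```text
t: 5.9
tool_pos: [0.5767, -0.3397, 0.1846]
ee_rot: [0.997, -0.082, 0.004, 0.008]
wrist_force: [-0.9, 0.4, -0.7]
opening: 0.017
scene scale 3.636
top scale 3.625
t 6.00 pos [ 0.5738 -0.3394  0.1847] az -9.43 tilt 0.98 F [-0.4  0.3 -0.8] open 0.0170 j [-0.71  0.42  1.38 -0.01  1.33  1.03]
delta world mm [ 4.6 -1.5 -4.7] turn -0.13
[np.float64(0.48), np.float64(0.07), np.float64(0.47)] -0.13
```

View pics/a4.png

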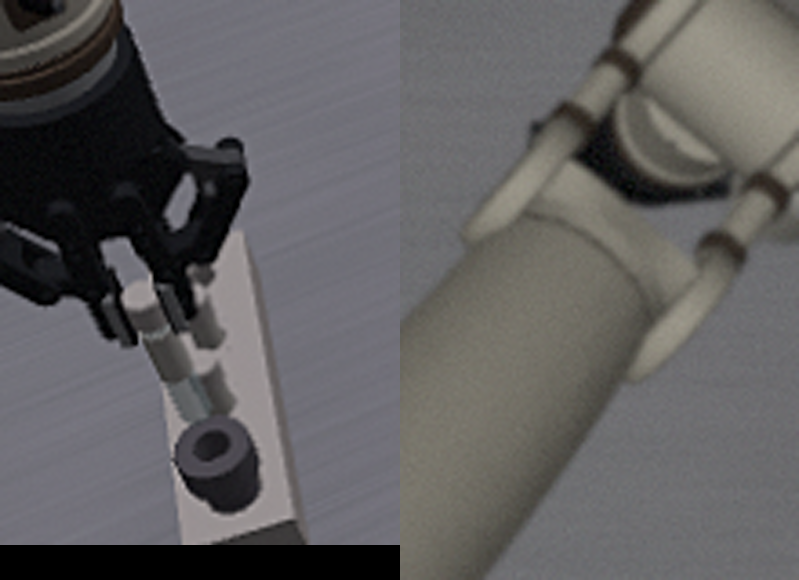

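```bash
python3 -m pendant '[[[0.25,0.05,0.4],0,1],[[0.2,0,0.4],0,1],[[0,0,0],0,1],[[0,0,0],0,1],[[0,0,0],0,1],[[0,0,0],0,1],[[0,0,0],0,1],[[0,0,0],0,1]]'; python3 snap.py a5 110 245 60 87 430 200 110 160; python3 go.py 0.5784 -0.3409 0.175 -9.3 1
```

```text
t: 6.8
tool_pos: [0.5747, -0.341, 0.1769]
ee_rot: [0.996, -0.084, 0.002, 0.008]
wrist_force: [-0.1, 0.8, 0.2]
opening: 0.0167
scene scale 6.667
top scale 3.625
t 6.90 pos [ 0.5747 -0.3409  0.1768] az -9.59 tilt 0.93 F [-0.4  0.  -0.3] open 0.0168 j [-0.71  0.43  1.38 -0.01  1.32  1.03]
delta world mm [ 3.7  0.  -1.8] turn -0.29
[np.float64(0.36), np.float64(-0.07), np.float64(0.18)] -0.29
```

View pics/a5.png

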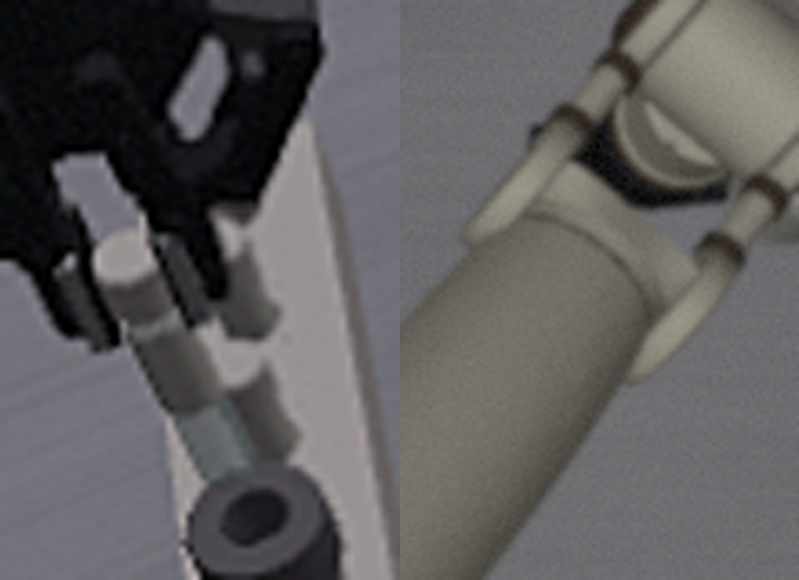

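Extrapolated, the tube's foot falls near crop (245,500) while the bore centre is at (255,515). That leaves about 3.5 mm along +x, which agrees with the measured 3.7 mm.

```bash
python3 -m pendant '[[[0.36,-0.05,0],-0.3,1],[[0,0,0.4],0,1],[[0,0,0.3],0,1],[[0,0,0],0,1],[[0,0,0],0,1],[[0,0,0],0,1],[[0,0,0],0,1],[[0,0,0],0,1]]'; python3 snap.py a6 110 245 60 87 430 200 110 160; python3 go.py 0.5784 -0.3409 0.17 -9.3 1
```

```text
t: 7.7
tool_pos: [0.5787, -0.341, 0.1688]
ee_rot: [0.997, -0.081, 0.002, 0.008]
wrist_force: [0.1, -0.1, -0.4]
opening: 0.0169
scene scale 6.667
top scale 3.625
t 7.80 pos [ 0.5787 -0.341   0.1689] az -9.25 tilt 0.91 F [-0.   0.8 -0.4] open 0.0168 j [-0.71  0.44  1.37 -0.01  1.31  1.03]
delta world mm [-0.3  0.1  1.1] turn 0.05
[np.float64(-0.03), np.float64(-0.01), np.float64(-0.11)] 0.05
```

View pics/a6.png

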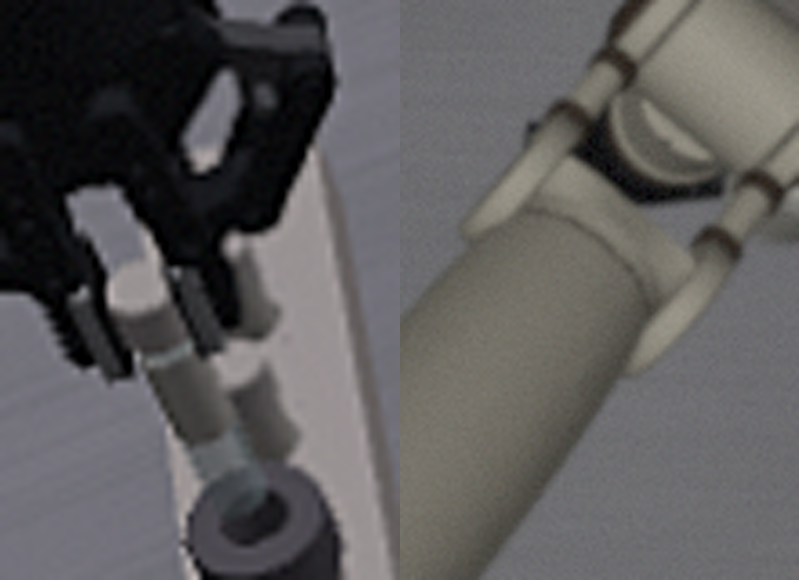

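```bash
python3 -m pendant '[[[0,0,0.4],0,1],[[0,-0.01,0.4],0,1],[[0,-0.01,0.4],0,1],[[0,-0.01,0.4],0,1],[[0,-0.01,0.4],0,1],[[0,0,0],0,1],[[0,0,0],0,1],[[0,0,0],0,1]]'; python3 go.py 0.5784 -0.3409 0.15 -9.3 1; python3 snap.py a7 110 245 60 87 430 200 110 160
```

```text
t: 8.6
tool_pos: [0.5785, -0.3407, 0.1463]
ee_rot: [0.997, -0.081, 0.002, 0.007]
wrist_force: [0.1, -0.2, 0.1]
opening: 0.0168
t 8.60 pos [ 0.5785 -0.3407  0.1463] az -9.25 tilt 0.85 F [ 0.1 -0.2  0.1] open 0.0168 j [-0.71  0.46  1.39 -0.01  1.28  1.03]
delta world mm [-0.1 -0.2  3.7] turn 0.05
[np.float64(-0.01), np.float64(0.03), np.float64(-0.37)] 0.05
scene scale 6.667
top scale 3.625
```

View pics/a7.png

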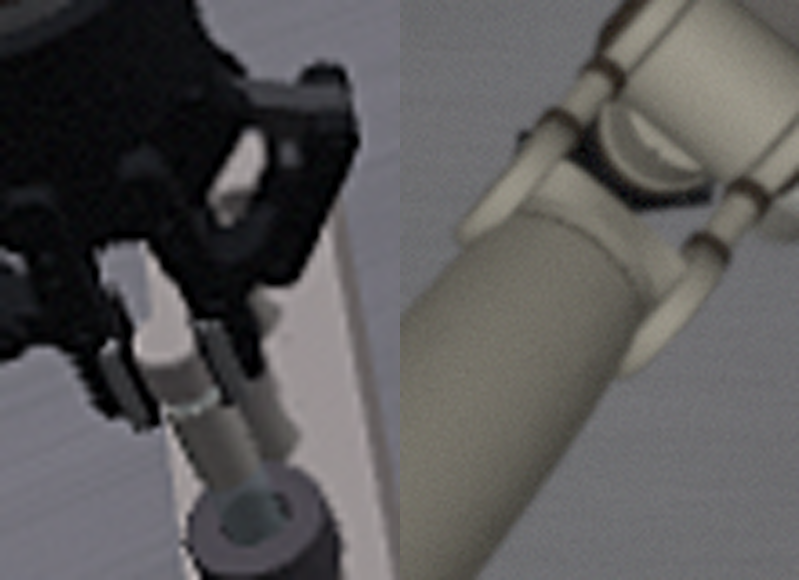

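The foot is inside the bore, seen at crop (245,515), with no force. I'll carry on down.

```bash
python3 -m pendant '[[[0,-0.01,0.7],0,1],[[0,-0.01,0.8],0,1],[[0,-0.01,0.8],0,1],[[0,-0.01,0.8],0,1],[[0,-0.01,0.8],0,1],[[0,-0.01,0.7],0,1],[[0,0,0.3],0,1],[[0,0,0],0,1]]'; python3 go.py 0.5784 -0.3409 0.09 -9.3 1; python3 snap.py a8 110 245 60 87 430 200 110 160;python3 go.py 0.5784 -0.3409 0.09 -9.3 1
```

```text
t: 9.5
tool_pos: [0.5783, -0.3404, 0.092]
ee_rot: [0.997, -0.081, 0.001, 0.007]
wrist_force: [0.3, 0.3, -0.5]
opening: 0.0169
t 9.50 pos [ 0.5783 -0.3404  0.092 ] az -9.25 tilt 0.78 F [ 0.3  0.3 -0.5] open 0.0169 j [-0.71  0.52  1.42 -0.01  1.19  1.03]
delta world mm [ 0.1 -0.5 -2. ] turn 0.05
[np.float64(0.02), np.float64(0.05), np.float64(0.2)] 0.05
scene scale 6.667
top scale 3.625
t 9.60 pos [ 0.5786 -0.3406  0.0928] az -9.25 tilt 0.83 F [ 0.1  1.1 -0.7] open 0.0167 j [-0.71  0.52  1.42 -0.01  1.19  1.03]
delta world mm [-0.2 -0.3 -2.8] turn 0.05
[np.float64(-0.01), np.float64(0.03), np.float64(0.28)] 0.05
```

View pics/a8.png

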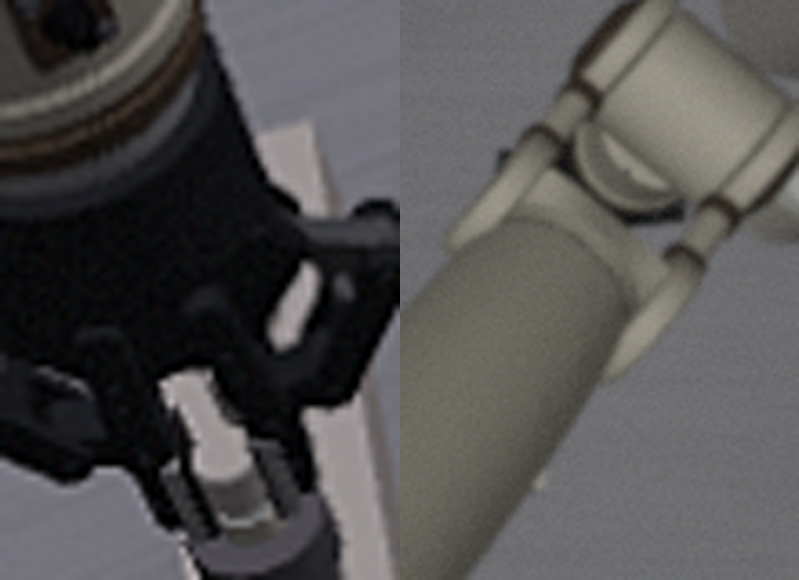

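The cap base sits 3 mm above the rim. I'll lower those last millimetres, release, and look.

```bash
python3 -m pendant '[[[0,0.02,0.3],0,1],[[0,0,0],0,1],[[0,0,0],0,0.7],[[0,0,0],0,0.5],[[0,0,0],0,0.3],[[0,0,0],0,0.15],[[0,0,0],0,0.1],[[0,0,0],0,0.1]]' 25; python3 snap.py a9 110 245 60 87 430 200 110 160;python3 go.py 0.5784 -0.3409 0.06 -9.3 1
```

```text
t: 10.4
tool_pos: [0.5797, -0.3419, 0.0919]
ee_rot: [0.997, -0.081, 0.003, 0.008]
wrist_force: [-0.3, -0.5, -0.8]
opening: 0.0768
scene scale 6.667
top scale 3.625
t 10.50 pos [ 0.5797 -0.3419  0.0919] az -9.25 tilt 1.02 F [-0.2  0.2 -0.1] open 0.0769 j [-0.71  0.52  1.42 -0.01  1.18  1.03]
delta world mm [ -1.3   1.  -31.9] turn 0.05
[np.float64(-0.15), np.float64(-0.08), np.float64(3.19)] 0.05
```

View pics/a9.png

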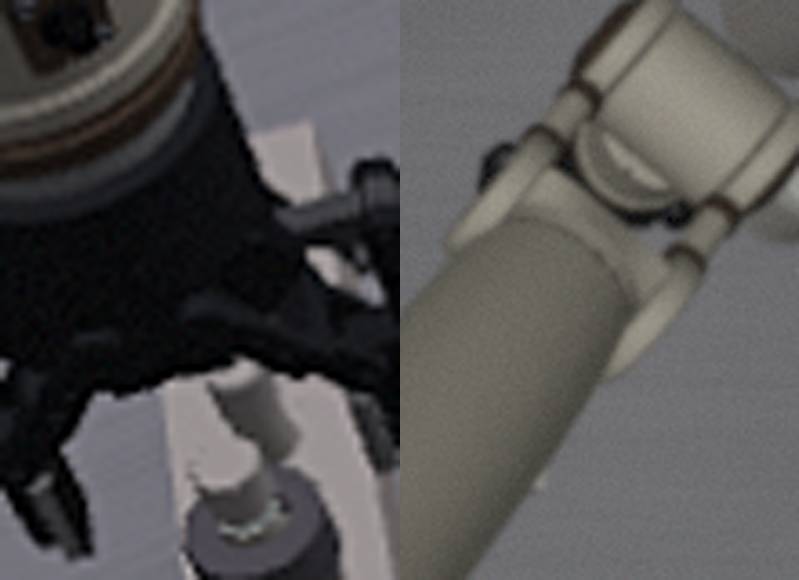

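```bash
python3 - <<'E'
from h import *
# compare crop pixel of cap top for seated (z=.114) vs higher; same local bias: use bore centre at rim z=.086 seen (255,515)
x,y=.5784,-.3409
for z in(.086,.096,.110,.114,.118): print(z,((proj("scene",[x,y,z])[0]-[110,245])*6.667).round(0))
E
```

```text
0.086 [249. 511.]
0.096 [240. 491.]
0.11 [226. 463.]
0.114 [222. 455.]
0.118 [218. 447.]
```

The tube is seated: its cap top is at crop (225,468), against a prediction of (228,459) for a height of 114 mm. Now I'll lower around the collar.

```bash
python3 -m pendant '[[[-0.1,-0.1,0.4],0,0.1],[[0,-0.02,0.7],0,0.1],[[0,-0.02,0.7],0,0.1],[[0,-0.02,0.7],0,0.1],[[0,0,0.4],0,0.1],[[0,0,0],0,0.3],[[0,0,0],0,0.4],[[0,0,0],0,0.4]]'; python3 go.py 0.5784 -0.3409 0.06 -9.3 1
```

```text
t: 11.3
tool_pos: [0.5783, -0.3399, 0.0588]
ee_rot: [0.997, -0.081, 0.002, 0.008]
wrist_force: [0.3, 0.4, 0.1]
opening: 0.0511
t 11.30 pos [ 0.5783 -0.3399  0.0588] az -9.25 tilt 0.90 F [0.3 0.4 0.1] open 0.0511 j [-0.71  0.56  1.44 -0.01  1.13  1.03]
delta world mm [ 0.1 -1.   1.2] turn 0.05
[np.float64(0.02), np.float64(0.1), np.float64(-0.12)] 0.05
```

```bash
python3 -m pendant '[[[0,0.1,0],0,0.6],[[0,0,0],0,1],[[0,0,0],0,1],[[0,0,0],0,1],[[0,0,0],0,1],[[0,0,-0.8],0,1],[[0,0,-0.8],0,1],[[0,0,-0.8],0,1]]' 25; python3 snap.py b1 100 215 80 116 430 200 110 160;python3 go.py 0.5784 -0.3409 0.086 -9.3 1
```

```text
t: 12.1
tool_pos: [0.5776, -0.3402, 0.0838]
ee_rot: [0.997, -0.081, 0.002, 0.007]
wrist_force: [-0.1, 0.9, -0.8]
opening: 0.0397
scene scale 5.0
top scale 3.625
t 12.20 pos [ 0.5787 -0.3411  0.0855] az -9.25 tilt 1.00 F [-0.2  0.6 -0.5] open 0.0400 j [-0.71  0.53  1.43 -0.01  1.17  1.03]
delta world mm [-0.3  0.2  0.5] turn 0.05
[np.float64(-0.03), np.float64(-0.02), np.float64(-0.05)] 0.05
```

View pics/b1.png

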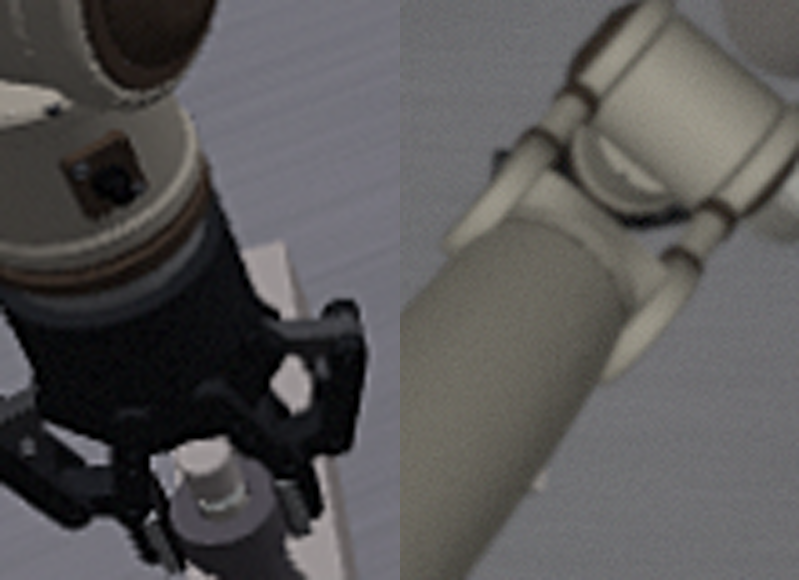

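The collar is held at 40 mm opening. The foot is still about 7.5 mm deep in the well, so I'll pre-tilt the sleeve in the grasp by pulling −x against the well rim.

```bash
python3 -m pendant '[[[-0.3,0,0],0,1],[[-0.3,0,0],0,1],[[-0.3,0,0],0,1],[[-0.3,0,0],0,1],[[-0.3,0,0],0,1],[[-0.3,0,0],0,1],[[-0.3,0,0],0,1],[[0,0,0],0,1]]' 25; python3 snap.py b2 100 215 80 116 430 200 110 160;python3 go.py 0.5481 -0.336 0.085 -9.3 1
```

```text
t: 13.0
tool_pos: [0.56, -0.3376, 0.0869]
ee_rot: [0.997, -0.081, 0.008, 0.009]
wrist_force: [3.6, -0.3, -0.9]
opening: 0.0401
scene scale 5.0
top scale 3.625
t 13.10 pos [ 0.5601 -0.3377  0.0869] az -9.25 tilt 1.38 F [ 3.8  0.  -0.6] open 0.0399 j [-0.72  0.48  1.5  -0.01  1.14  1.01]
delta world mm [-12.    1.7  -1.9] turn 0.05
[np.float64(-1.21), np.float64(0.03), np.float64(0.19)] 0.05
```

View pics/b2.png

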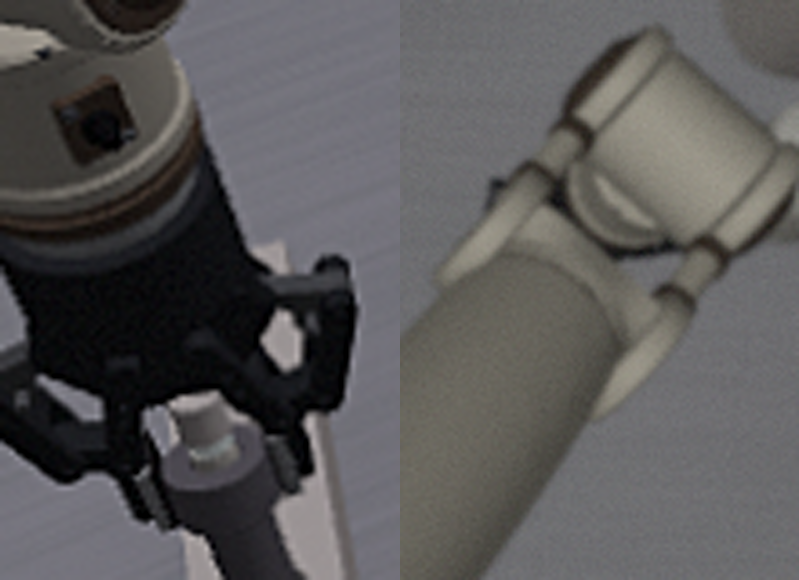

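The sleeve is pivoting as intended: its top leans towards −x with about 4 N. I'll continue.

```bash
python3 -m pendant '[[[-0.3,0,0],0,1],[[-0.3,0,0.1],0,1],[[-0.3,0,0.1],0,1],[[-0.3,0,0],0,1],[[-0.3,0,0],0,1],[[-0.2,0,0],0,1],[[0,0,0],0,1],[[0,0,0],0,1]]' 25; python3 go.py 0.5481 -0.336 0.085 -9.3 1
```

```text
t: 13.9
tool_pos: [0.5424, -0.3346, 0.0846]
ee_rot: [0.997, -0.081, 0.009, 0.009]
wrist_force: [4.0, 0.7, -0.0]
opening: 0.0398
t 13.90 pos [ 0.5424 -0.3346  0.0846] az -9.25 tilt 1.41 F [ 4.   0.7 -0. ] open 0.0398 j [-0.74  0.44  1.55 -0.    1.12  0.99]
delta world mm [ 5.7 -1.4  0.4] turn 0.05
[np.float64(0.59), np.float64(0.04), np.float64(-0.04)] 0.05
```

```bash
python3 -m pendant '[[[0,0,0],0,1],[[0,0,0],0,1],[[0,0,-1],0,1],[[0,0,-1.5],0,1],[[0,0,-2.5],0,1],[[0,0,-2.5],0,1],[[0,0,-2.5],0,1],[[0,0,0],0,1]]' 60; python3 snap.py b3 90 165 90 130 430 200 110 160;python3 go.py
```

```text
t: 14.7
tool_pos: [0.5356, -0.3326, 0.1897]
ee_rot: [0.997, -0.081, 0.001, 0.008]
wrist_force: [0.5, -1.1, 1.2]
opening: 0.0385
scene scale 4.444
top scale 3.625
t 14.80 pos [ 0.5341 -0.3311  0.1851] az -9.28 tilt 0.70 F [-0.1 -0.1 -1.6] open 0.0388 j [-0.74  0.33  1.49 -0.01  1.32  0.99]
```

View pics/b3.png

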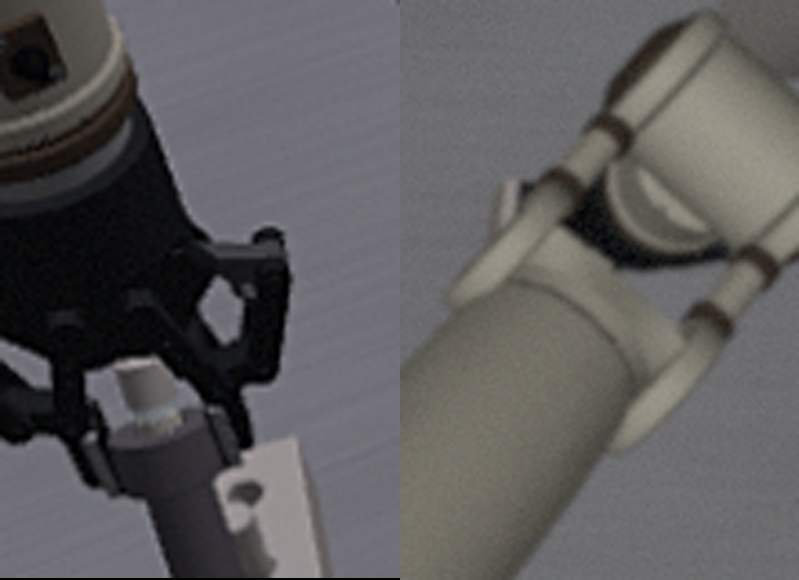

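```bash
cat > ov.py <<'E'
# overlay sleeve+tube at given grip-point, tilt list
from h import *
def sleeve(G,az,th,lg):
    """G point on axis lg above foot; az azimuth of 'outward' (foot side) ; axis leans opposite"""
    o=np.array([np.cos(az),np.sin(az),0]);ax=-np.sin(th)*o+np.cos(th)*np.array([0,0,1.])
    return G-ax*lg,ax
def draw(im,n,G,az,th,lg,x,y,s,col):
    F,ax=sleeve(G,az,th,lg);e1=np.cross(ax,[0,0,1.]) if th>1e-3 else np.array([1.,0,0]);e1/=np.linalg.norm(e1);e2=np.cross(ax,e1)
    t=np.linspace(0,2*np.pi,48)
    for h,r in((0,.0115),(.003,.0135),(.052,.0135),(.052,.02),(.076,.02),(.104,.0095)):
        P=F+ax*h+r*(np.cos(t)[:,None]*e1+np.sin(t)[:,None]*e2)
        cv2.polylines(im,[((proj(n,P)-[x,y])*s).astype(np.int32)],True,col,1)
E
python3 - <<'E'
from ov import *
im=cv2.imread("pics/scene_b3.png");x,y,w,h,s=95,215,90,130,4.4
o=[]
for th in(28,34,40):
    c=cv2.resize(im[y:y+h,x:x+w],None,fx=s,fy=s,interpolation=cv2.INTER_CUBIC)
    G=np.array([.5341,-.3311,.1851+.015])
    draw(c,"scene",G,np.radians(-9.3),np.radians(th),.064,x-0.8,y-1,s,(0,255,0));o.append(c)
cv2.imwrite("pics/b3o.png",cv2.resize(np.hstack(o),(800,385)))
E
```

```text
(no output)
```

View pics/b3o.png

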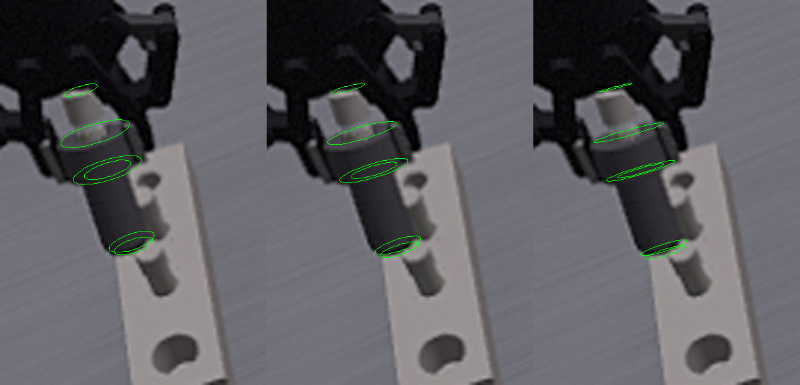

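```bash
python3 - <<'E'
import cv2
im=cv2.imread("pics/scene_b3.png");c=im[235:310,105:165]
c=cv2.resize(c,None,fx=8,fy=8,interpolation=cv2.INTER_CUBIC);c=cv2.convertScaleAbs(c,alpha=1.6);cv2.imwrite("pics/b3z.png",c)
E
```

```text
(no output)
```

View pics/b3z.png

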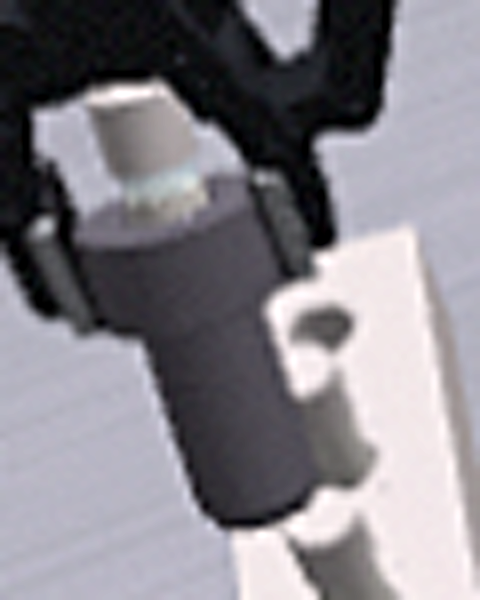

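```bash
python3 - <<'E'
from ov import *
G=np.array([.5341,-.3311,.2])
for th in(20,24,28,32,36,40):
    F,ax=sleeve(G,np.radians(-9.3),np.radians(th),.064)
    a=proj("scene",[F,F+ax*.076,F+ax*.104,F+.003*ax,F+.052*ax])
    # rim ellipse minor half
    e1=np.cross(ax,[0,0,1.]);e1/=np.linalg.norm(e1);e2=np.cross(ax,e1);t=np.linspace(0,2*np.pi,90)
    P=proj("scene",F+ax*.076+.02*(np.cos(t)[:,None]*e1+np.sin(t)[:,None]*e2))
    ev=np.sqrt(np.linalg.eigvalsh(np.cov(P.T))*2)
    print(th,"foot-rim",(a[0]-a[1]).round(1),"len",np.linalg.norm(a[0]-a[1]).round(1),"cap-rim",(a[2]-a[1]).round(1),"rim half axes",ev.round(2), "rim px",((a[1]-[105,235])*8).round())
E
```

```text
20 foot-rim [12.9 35.4] len 37.7 cap-rim [ -5.  -13.8] rim half axes [ 4.75 12.25] rim px [171. 196.]
24 foot-rim [12.9 36.8] len 39.0 cap-rim [ -5.  -14.3] rim half axes [ 4.01 12.25] rim px [171. 194.]
28 foot-rim [12.8 38. ] len 40.1 cap-rim [ -4.9 -14.6] rim half axes [ 3.26 12.24] rim px [171. 193.]
32 foot-rim [12.7 39. ] len 41.0 cap-rim [ -4.8 -14.9] rim half axes [ 2.5  12.23] rim px [172. 192.]
36 foot-rim [12.5 39.8] len 41.7 cap-rim [ -4.7 -15.1] rim half axes [ 1.73 12.22] rim px [172. 191.]
40 foot-rim [12.2 40.5] len 42.3 cap-rim [ -4.5 -15.2] rim half axes [ 0.95 12.21] rim px [173. 190.]
```

Measured from the rim ellipse and the rim-to-foot vector, the sleeve leans about 25°. The small remainder can pivot in the cup. Now I'll carry it to a hover up the pocket's axis.

```bash
python3 go.py 0.534 -0.10 0.265 -13 7; python3 - <<'E'
from h import *
f=lambda p,x,y,s:(p[0]/s+x,p[1]/s+y)
S=lambda p:f(p,255,150,5); Tp=lambda p:f(p,225,215,5)
for nm,z,s,t in(("pocket",.19,(513,258),(320,138)),("cupR",.19,(603,152),(163,214)),("cupL",.19,(350,193),(397,292)),("spindle",.195,(475,212),(280,265))):
    print(nm,onz("scene",S(s),z)[:2].round(4),onz("top",Tp(t),z)[:2].round(4))
E
```

```text
t 14.80 pos [ 0.5341 -0.3311  0.1851] az -9.28 tilt 0.70 F [-0.1 -0.1 -1.6] open 0.0388 j [-0.74  0.33  1.49 -0.01  1.32  0.99]
delta world mm [-1.000e-01  2.311e+02  7.990e+01] turn 3.72
[np.float64(-0.53), np.float64(-3.26), np.float64(-1.14)] 0.53
[np.float64(-0.56), np.float64(-3.25), np.float64(-1.14)] 0.53
[np.float64(-0.59), np.float64(-3.25), np.float64(-1.14)] 0.53
[np.float64(-0.62), np.float64(-3.24), np.float64(-1.14)] 0.53
[np.float64(-0.65), np.float64(-3.24), np.float64(-1.14)] 0.53
[np.float64(-0.68), np.float64(-3.23), np.float64(-1.14)] 0.53
[np.float64(-0.71), np.float64(-3.22), np.float64(-1.14)] 0.53
pocket [0.5879 0.1205] [0.5791 0.119 ]
cupR [0.5501 0.1921] [0.5405 0.1908]
cupL [0.5191 0.0832] [0.5072 0.0804]
spindle [0.5606 0.1192] [0.5173 0.1349]
```

```bash
python3 -m pendant '[[[-0.3,-2,-2.0],0.5,1],[[-0.6,-3.3,-1.5],0.5,1],[[-0.6,-3.3,-1.5],0.5,1],[[-0.6,-3.3,-1.2],0.5,1],[[-0.6,-3.3,-0.7],0.5,1],[[-0.65,-3.3,0],0.5,1],[[-0.7,-3.3,0],0.5,1],[[-0.7,-3.3,0],0.5,1]]'; python3 go.py 0.539 0.134 0.265 -17 7
```

```text
t: 15.6
tool_pos: [0.5273, -0.0669, 0.2384]
ee_rot: [0.992, -0.121, -0.016, 0.001]
wrist_force: [0.6, 0.0, -0.6]
opening: 0.0387
t 15.60 pos [ 0.5273 -0.0669  0.2384] az -13.96 tilt 1.85 F [ 0.6  0.  -0.6] open 0.0387 j [-0.35  0.07  1.68 -0.01  1.42  1.47]
delta world mm [ 11.7 200.9  26.6] turn 3.04
[np.float64(-0.53), np.float64(-2.83), np.float64(-0.38)] 0.43
[np.float64(-0.55), np.float64(-2.82), np.float64(-0.38)] 0.43
[np.float64(-0.57), np.float64(-2.82), np.float64(-0.38)] 0.43
[np.float64(-0.59), np.float64(-2.81), np.float64(-0.38)] 0.43
[np.float64(-0.62), np.float64(-2.81), np.float64(-0.38)] 0.43
[np.float64(-0.64), np.float64(-2.8), np.float64(-0.38)] 0.43
[np.float64(-0.66), np.float64(-2.8), np.float64(-0.38)] 0.43
```

```bash
python3 -m pendant '[[[0,0,-2.5],0.4,1],[[-0.3,-1.5,-1.5],0.4,1],[[-0.5,-3,-0.4],0.4,1],[[-0.5,-3.4,0],0.4,1],[[-0.6,-3.4,0],0.4,1],[[-0.6,-3.3,0],0.4,1],[[-0.6,-2.8,0],0.4,1],[[-0.3,-1.5,0],0,1]]'; python3 snap.py c1 280 120 140 160 210 200 140 160; python3 go.py 0.539 0.134 0.265 -17 1
```

```text
t: 16.4
tool_pos: [0.5368, 0.1343, 0.2667]
ee_rot: [0.989, -0.146, -0.033, 0.002]
wrist_force: [0.3, -0.1, -1.7]
opening: 0.0384
scene scale 2.857
top scale 2.857
t 16.50 pos [0.5367 0.1341 0.2664] az -16.79 tilt 3.87 F [-0.1 -0.7  0. ] open 0.0388 j [0.02 0.13 1.56 0.01 1.52 1.89]
delta world mm [ 2.3 -0.1 -1.4] turn 0.21
[np.float64(0.22), np.float64(-0.05), np.float64(0.14)] 0.21
```

View pics/c1.png

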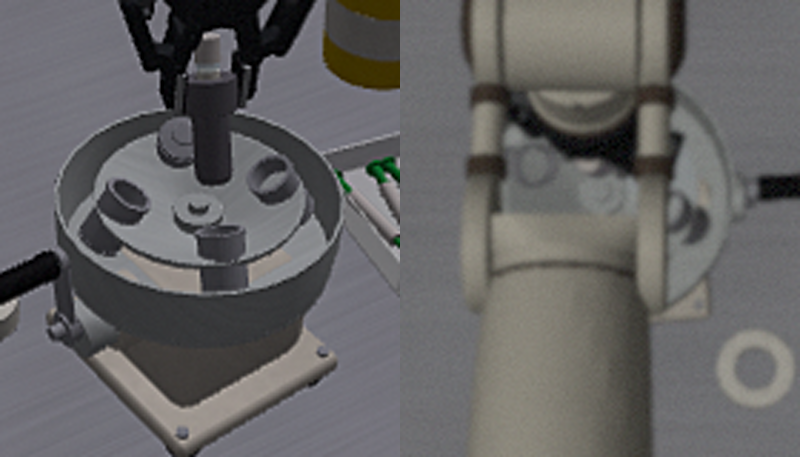

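The tool's own tilt has crept to 3.9°, so I'll put the full rotation in the helper. The scene crop shows the sleeve foot at (213,180) and the pocket mouth at (221,240). I'll zoom in to measure the sleeve axis against the cup axis.

```bash
cat > go.py <<'E'
import sys; from h import *
from scipy.spatial.transform import Rotation as R
def show():
    s=ctrl.get_state();M=R.from_quat(s["ee_rot"]).as_matrix()
    az=np.degrees(np.arctan2(M[1,0],M[0,0]))
    print("t %.2f pos %s az %.2f toolz %s F %s T %s open %.4f j6 %.2f"%(s["t"],s["tool_pos"].round(4),az,M[:,2].round(3),s["wrist_force"].round(1),s["ft_torque"].round(2),s["opening"],s["joints"][5]))
    return s["tool_pos"],az,M
if __name__=="__main__":
    p,az,M=show()
    if len(sys.argv)>4:
        t=np.array([float(v) for v in sys.argv[1:4]]);a2=float(sys.argv[4]);N=int(sys.argv[5])
        turn=-(a2-az);turn=(turn+180)%360-180
        print("delta world mm",((t-p)*1e3).round(1),"turn",round(turn,2))
        for i in range(N):
            Mi=M@R.from_euler("z",turn*i/N,degrees=True).as_matrix()
            print(((t-p)/N*100@Mi).round(2).tolist(),round(turn/N,2))
E
python3 - <<'E'
import cv2
im=cv2.imread("pics/scene_c1.png");c=im[125:215,320:395]
c=cv2.resize(c,None,fx=7,fy=7,interpolation=cv2.INTER_CUBIC)[:600];c=cv2.convertScaleAbs(c,alpha=1.6);cv2.imwrite("pics/c1z.png",c)
E
```

```text
(no output)
```

View pics/c1z.png

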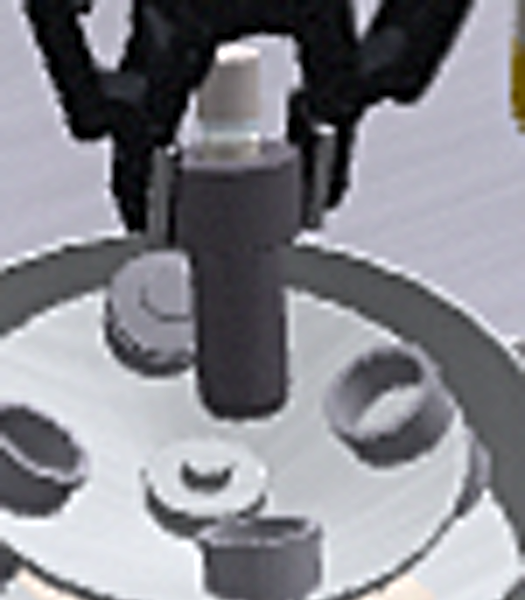

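```bash
python3 - <<'E'
from ov import *
pos=np.array([.5367,.1341,.2664]);
from scipy.spatial.transform import Rotation as R
M=R.from_quat([0.989,-0.146,-0.033,0.002]).as_matrix()
G=pos-.015*M[:,2]
for th in(15,18,21,24,27,30,33):
    F,ax=sleeve(G,np.radians(-16.8),np.radians(th),.064)
    a=proj("scene",[F,F+ax*.076,G]);z=(a-[320,125])*7
    print(th,"rim",z[1].round(),"foot",z[0].round(),"vec",((a[0]-a[1])*7).round(),"foot world",F.round(4))
for P in((.582,.121,.19),(.5879,.1205,.19),(.579,.119,.19)):
    print(P,((proj("scene",P)[0]-[320,125])*7).round())
E
```

```text
15 rim [224. 139.] foot [230. 384.] vec [  6. 245.] foot world [0.5535 0.1292 0.2195]
18 rim [224. 138.] foot [233. 388.] vec [  9. 250.] foot world [0.5566 0.1283 0.2205]
21 rim [223. 138.] foot [236. 392.] vec [ 13. 254.] foot world [0.5596 0.1274 0.2216]
24 rim [222. 137.] foot [239. 395.] vec [ 17. 258.] foot world [0.5626 0.1265 0.2229]
27 rim [222. 137.] foot [243. 398.] vec [ 21. 261.] foot world [0.5655 0.1256 0.2243]
30 rim [221. 137.] foot [246. 400.] vec [ 25. 263.] foot world [0.5683 0.1248 0.2259]
33 rim [221. 136.] foot [249. 401.] vec [ 28. 265.] foot world [0.5711 0.1239 0.2277]
(0.582, 0.121, 0.19) [254. 524.]
(0.5879, 0.1205, 0.19) [263. 536.]
(0.579, 0.119, 0.19) [242. 520.]
```

```bash
python3 - <<'E'
from ov import *
from scipy.spatial.transform import Rotation as R
pos=np.array([.5367,.1341,.2664]);M=R.from_quat([0.989,-0.146,-0.033,0.002]).as_matrix()
for sy in(-1,1):
  for x in(-.011,.011):
    p=pos+M@np.array([x,sy*.0194,-.003]);print(sy,x,((proj("scene",p)[0]-[320,125])*7).round())
E
python3 - <<'E'
import cv2
im=cv2.imread("pics/scene_c1.png");c=im[135:165,335:372]
c=cv2.resize(c,None,fx=20,fy=20,interpolation=cv2.INTER_CUBIC);c=cv2.convertScaleAbs(c,alpha=2);cv2.imwrite("pics/c1y.png",c)
E
```

```text
-1 -0.011 [275. 179.]
-1 0.011 [297. 228.]
1 -0.011 [147. 196.]
1 0.011 [167. 245.]
```

View pics/c1y.png

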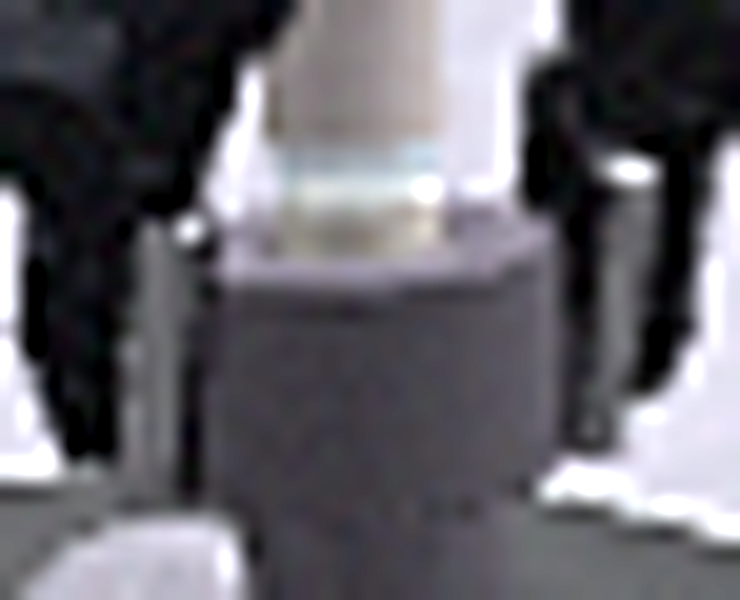

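Seen against the pads, the collar sits about 8 mm towards the pads' front edge, because it slid a little during the tilt. Its lean is now about 18°. I'll measure relatively in this image: move the foot to just above the mouth, then look again.

```bash
python3 go.py 0.5565 0.1297 0.2402 -17 6
```

```text
t 16.50 pos [0.5367 0.1341 0.2664] az -16.79 toolz [-0.067  0.005 -0.998] F [-0.1 -0.7  0. ] T [-0.01 -0.07 -0.  ] open 0.0388 j6 1.89
delta world mm [ 19.8  -4.4 -26.2] turn 0.21
[0.37, -0.03, 0.41] 0.04
[0.37, -0.03, 0.41] 0.04
[0.37, -0.03, 0.41] 0.04
[0.37, -0.03, 0.41] 0.04
[0.37, -0.03, 0.41] 0.04
[0.37, -0.03, 0.41] 0.04
```

```bash
python3 -m pendant '[[[0.3,0,0.2],0.2,1],[[0.5,-0.05,0.3],0,1],[[0.5,-0.05,0.4],0,1],[[0.4,-0.05,0.4],0,1],[[0.3,0,0.4],0,1],[[0.2,0,0.3],0,1],[[0,0,0],0,1],[[0,0,0],0,1]]'; cat > zoom.py <<'E'
import sys;from h import *
t,n,x,y,w,h,s=sys.argv[1],sys.argv[2],*map(int,sys.argv[3:8])
im=ctrl.read_camera(n)[:,:,::-1];cv2.imwrite(f"pics/{n}_{t}.png",im)
c=cv2.resize(im[y:y+h,x:x+w],None,fx=s,fy=s,interpolation=cv2.INTER_CUBIC);cv2.imwrite(f"pics/{t}.png",cv2.convertScaleAbs(c,alpha=1.6))
E
python3 zoom.py c2 scene 320 125 85 85 7; python3 go.py 0.5565 0.1297 0.2402 -17 1
```

```text
t: 17.3
tool_pos: [0.5574, 0.1243, 0.2394]
ee_rot: [0.988, -0.15, -0.037, 0.004]
wrist_force: [-0.7, 0.2, 0.0]
opening: 0.0385
t 17.35 pos [0.5573 0.1243 0.2394] az -17.30 toolz [-0.074  0.003 -0.997] F [-0.8 -0.  -1. ] T [-0.03 -0.09  0.02] open 0.0388 j6 1.88
delta world mm [-0.8  5.4  0.8] turn -0.3
[-0.24, -0.49, -0.07] -0.3
```

View pics/c2.png

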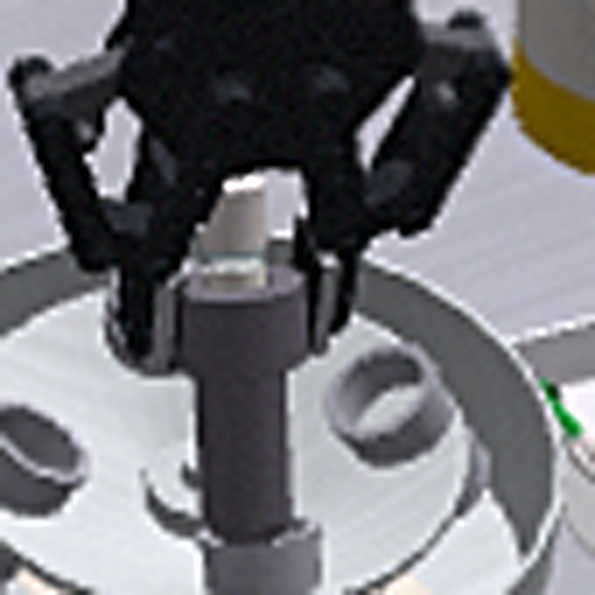

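Body centre at the foot is x=247, the cup centre x=263. So the foot is about 4.7 mm short tangentially, matching the robot's 5.4 mm shortfall. I'll correct that, then work out the descent along the cup axis in tool axes.

```bash
python3 -m pendant '[[[-0.15,-0.25,0],-0.2,1],[[-0.1,-0.25,0],0,1],[[0,0,0],0,1],[[0,0,0],0,1],[[0,0,0],0,1],[[0,0,0],0,1],[[0,0,0],0,1],[[0,0,0],0,1]]'; python3 zoom.py c3 scene 320 125 85 85 7; python3 go.py 0.5565 0.1297 0.2402 -17 1; python3 - <<'E'
from go import *
p,az,M=show();o=np.array([.956,-.292,0])
for th in(20,30,40): d=np.sin(np.radians(th))*o-np.cos(np.radians(th))*np.array([0,0,1]);print(th,(d@M).round(3))
print("tool z down",(np.array([0,0,-1])@M).round(3),"outward",(o@M).round(3))
E
```

```text
t: 18.15
tool_pos: [0.5564, 0.1308, 0.2406]
ee_rot: [0.988, -0.148, -0.036, 0.004]
wrist_force: [-0.1, -0.2, -0.6]
opening: 0.0384
t 18.20 pos [0.5564 0.1308 0.2406] az -17.03 toolz [-0.072  0.003 -0.997] F [ 0.2  0.7 -1.3] T [-0.01 -0.05  0.03] open 0.0386 j6 1.88
delta world mm [ 0.1 -1.1 -0.4] turn -0.03
[0.05, 0.1, 0.04] -0.03
t 18.20 pos [0.5564 0.1308 0.2406] az -17.03 toolz [-0.072  0.003 -0.997] F [ 0.2  0.7 -1.3] T [-0.01 -0.05  0.03] open 0.0386 j6 1.88
20 [ 0.407 -0.017  0.913]
30 [ 0.559 -0.015  0.829]
40 [ 0.695 -0.014  0.719]
tool z down [ 0.07  -0.018  0.997] outward [ 0.997  0.    -0.07 ]
```

View pics/c3.png

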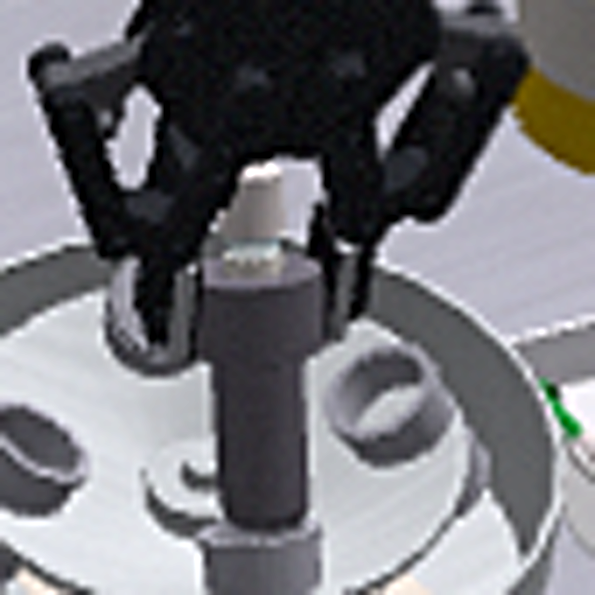

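The foot centre is at (262,515) and the mouth centre at (263,533), so the foot sits about 5.5 mm up the axis and is centred tangentially. I'll enter along the axis with a lighter grip so the sleeve can pivot.

```bash
python3 -m pendant '[[[0.2,0,0.3],0,1],[[0.2,0,0.3],0,1],[[0.2,0,0.3],0,1],[[0.2,0,0.3],0,1],[[0,0,0],0,1],[[0,0,0],0,1],[[0,0,0],0,1],[[0,0,0],0,1]]' 35; python3 zoom.py c4 scene 320 125 85 85 7; python3 go.py 0.5645 0.1285 0.2272 -17 1
```

```text
t: 19.0
tool_pos: [0.5599, 0.1312, 0.2394]
ee_rot: [0.988, -0.147, -0.039, 0.002]
wrist_force: [-1.4, -0.2, 2.7]
opening: 0.0384
t 19.05 pos [0.56   0.1312 0.2395] az -16.90 toolz [-0.078  0.007 -0.997] F [-1.6  0.2  1.3] T [0.06 0.09 0.  ] open 0.0385 j6 1.88
delta world mm [  4.5  -2.7 -12.3] turn 0.1
[0.61, 0.1, 1.19] 0.1
```

View pics/c4.png

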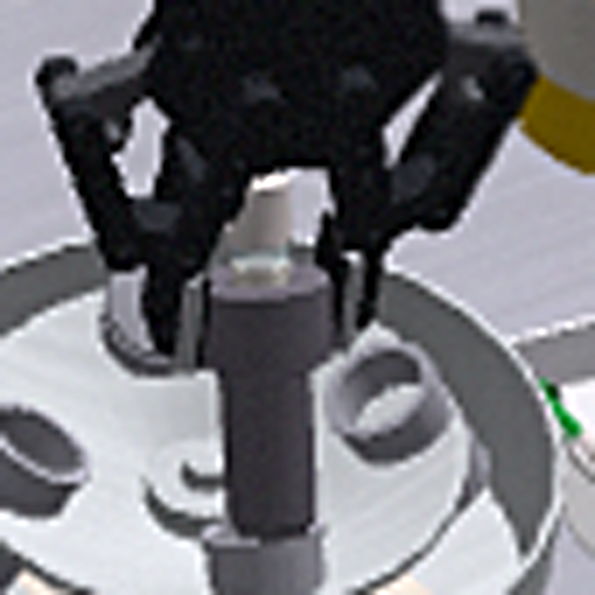

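The foot is resting on the outer lip, with the force pointing inward and up. I'll back inward about 5 mm and descend more steeply, along the sleeve's own lean.

```bash
python3 -m pendant '[[[-0.25,0,-0.1],0,1],[[-0.25,0.05,0],0,1],[[0,0,0],0,1],[[0.05,0,0.3],0,1],[[0.1,0,0.3],0,1],[[0.1,0,0.3],0,1],[[0.1,0,0.3],0,1],[[0,0,0],0,1]]' 35; python3 zoom.py c5 scene 320 125 85 85 7; python3 go.py 0.56 0.13 0.2272 -17 1
```

```text
t: 19.85
tool_pos: [0.5568, 0.1307, 0.2254]
ee_rot: [0.988, -0.147, -0.04, 0.003]
wrist_force: [-0.3, -0.1, -1.4]
opening: 0.0385
t 19.90 pos [0.5569 0.1308 0.2257] az -16.93 toolz [-0.08   0.007 -0.997] F [ 0.4  0.6 -0.7] T [-0.   -0.02  0.03] open 0.0388 j6 1.88
delta world mm [ 3.1 -0.8  1.5] turn 0.07
[0.31, -0.02, -0.18] 0.07
```

View pics/c5.png

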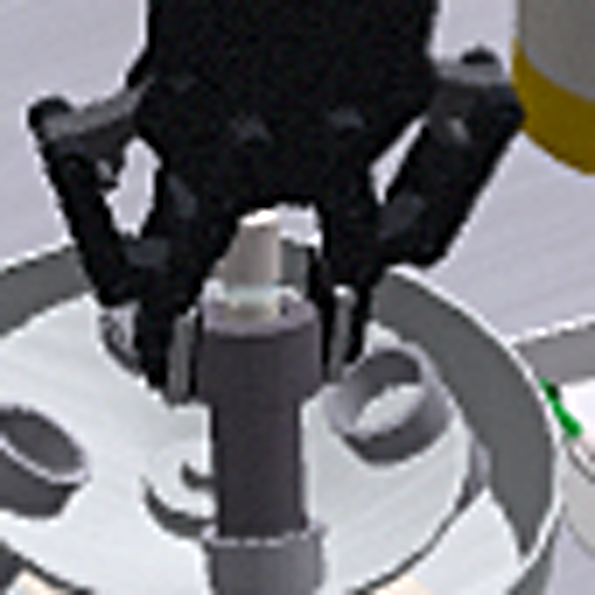

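```bash
python3 - <<'E'
import cv2,numpy as np
o=[]
for t in("c3","c4","c5"):
    im=cv2.imread(f"pics/scene_{t}.png");c=im[185:215,343:373];c=cv2.convertScaleAbs(cv2.resize(c,None,fx=8.8,fy=12,interpolation=cv2.INTER_LANCZOS4),alpha=1.8,beta=-30);o.append(c)
im=cv2.imread("pics/scene_a9.png");
cv2.imwrite("pics/c5z.png",np.hstack(o))
E
```

```text
(no output)
```

View pics/c5z.png

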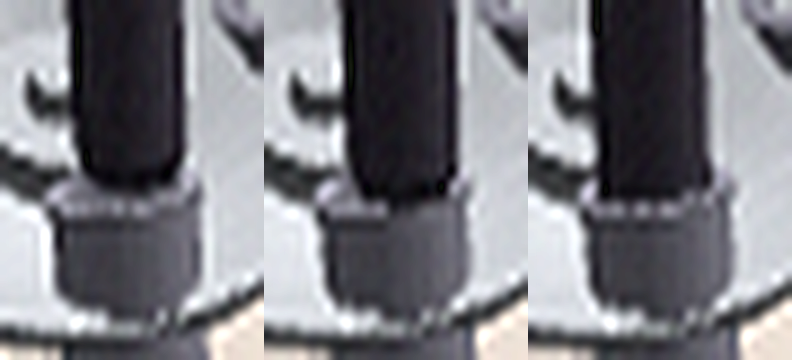

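In c5 the side lips show on either side of the sleeve and the front lip passes in front of it, so the foot is inside the cup with no force on it. I'll nudge 1.5 mm tangentially and keep going down.

```bash
python3 -m pendant '[[[0.05,-0.1,0.2],0,1],[[0.05,-0.05,0.3],0,1],[[0.05,0,0.3],0,1],[[0.05,0,0.3],0,1],[[0.05,0,0.2],0,1],[[0,0,0],0,1],[[0,0,0],0,1],[[0,0,0],0,1]]' 30; python3 zoom.py c6 scene 320 125 85 85 7; python3 go.py 0.56 0.13 0.2272 -17 1
```

```text
t: 20.7
tool_pos: [0.5609, 0.1308, 0.2134]
ee_rot: [0.988, -0.147, -0.037, 0.003]
wrist_force: [1.4, -0.4, -0.3]
opening: 0.0388
t 20.75 pos [0.5609 0.1308 0.2134] az -16.95 toolz [-0.074  0.005 -0.997] F [ 0.6 -0.7  0.2] T [-0.16 -0.27 -0.01] open 0.0386 j6 1.88
delta world mm [-0.9 -0.8 13.8] turn 0.05
[-0.16, 0.13, -1.37] 0.05
```

View pics/c6.png

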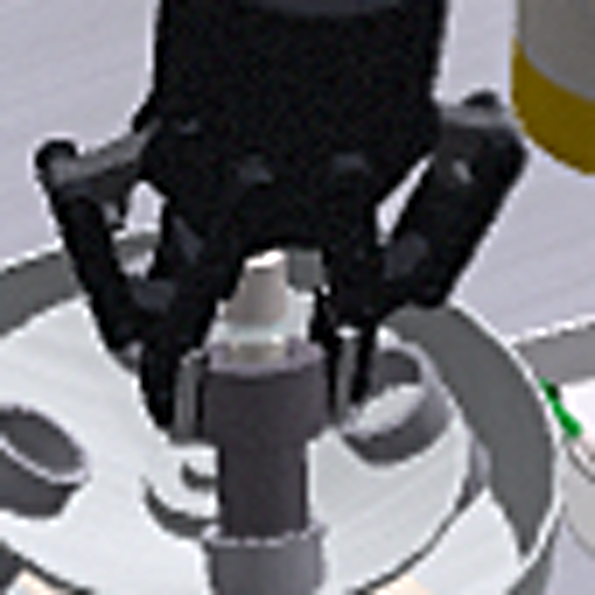

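```bash
python3 -m pendant '[[[0.05,0,0.3],0,1],[[0.05,0,0.3],0,1],[[0.05,0,0.3],0,1],[[0.05,0,0.3],0,1],[[0.05,0,0.2],0,1],[[0,0,0],0,1],[[0,0,0],0,1],[[0,0,0],0,1]]' 30; python3 zoom.py c7 scene 320 125 85 85 7; python3 go.py 0.56 0.13 0.2272 -17 1
```

```text
t: 21.55
tool_pos: [0.5659, 0.1292, 0.2017]
ee_rot: [0.989, -0.147, -0.032, 0.003]
wrist_force: [2.4, -1.9, 4.5]
opening: 0.0384
t 21.60 pos [0.5659 0.1292 0.2017] az -16.98 toolz [-0.064  0.004 -0.998] F [ 2.1 -1.8  3.2] T [-0.36 -0.52 -0.01] open 0.0384 j6 1.88
delta world mm [-5.9  0.8 25.5] turn 0.02
[-0.75, 0.14, -2.51] 0.02
```

View pics/c7.png

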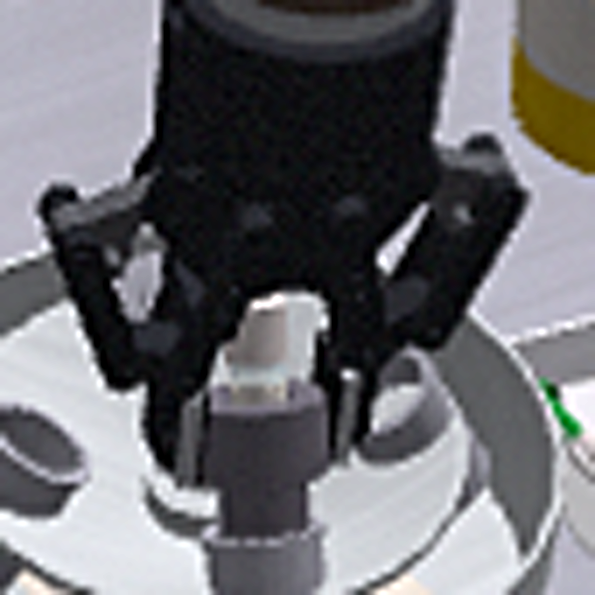

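```bash
python3 -m pendant '[[[0.1,0,0.35],0,1],[[0.15,0,0.35],0,1],[[0.15,0,0.35],0,1],[[0.1,0,0.3],0,1],[[0,0,0],0,1],[[0,0,0],0,1],[[0,0,0],0,1],[[0,0,0],0,1]]' 30; python3 zoom.py c8 scene 320 125 85 85 7; python3 go.py 0.56 0.13 0.2272 -17 1
```

```text
t: 22.4
tool_pos: [0.5708, 0.1285, 0.1927]
ee_rot: [0.989, -0.147, -0.031, 0.002]
wrist_force: [0.9, -1.0, 6.5]
opening: 0.0387
t 22.45 pos [0.5708 0.1285 0.1927] az -16.93 toolz [-0.061  0.005 -0.998] F [ 0.9 -1.6  5.3] T [-0.4  -0.45  0.02] open 0.0384 j6 1.88
delta world mm [-10.8   1.5  34.5] turn 0.07
[-1.28, 0.22, -3.37] 0.07
```

View pics/c8.png

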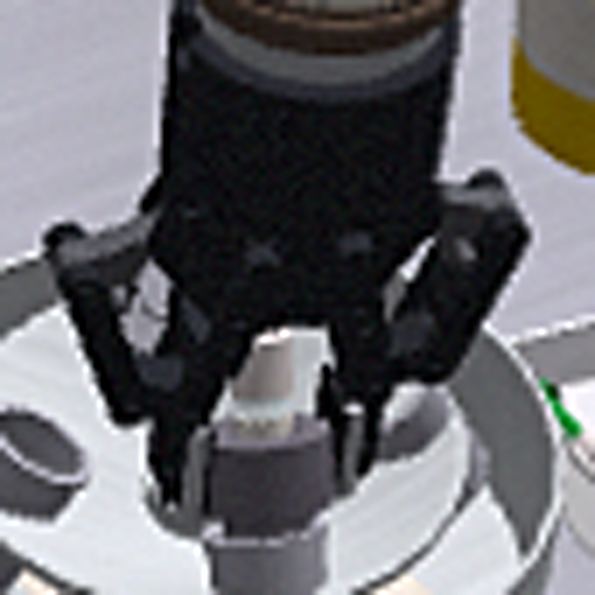

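It's nearly home: the collar's lower edge is at y≈520, with the mouth centre at 533. I'll push firmly along the axis to check for the floor.

```bash
python3 -m pendant '[[[0,0,0],0,1],[[0.1,0,0.3],0,1],[[0.15,0,0.4],0,1],[[0.2,0,0.5],0,1],[[0.2,0,0.5],0,1],[[0.2,0,0.5],0,1],[[0,0,0],0,1],[[0,0,0],0,1]]' 60; python3 zoom.py c9 scene 320 125 85 85 7; python3 go.py 0.56 0.13 0.2272 -17 1
```

```text
t: 23.25
tool_pos: [0.5715, 0.1308, 0.1935]
ee_rot: [0.989, -0.144, -0.037, 0.001]
wrist_force: [2.5, -1.9, 2.7]
opening: 0.0387
t 23.30 pos [0.5715 0.1308 0.1934] az -16.59 toolz [-0.073  0.009 -0.997] F [ 2.9 -2.1  5.1] T [-0.38 -0.38  0.04] open 0.0387 j6 1.87
delta world mm [-11.5  -0.8  33.8] turn 0.41
[-1.32, 0.45, -3.29] 0.41
```

View pics/c9.png

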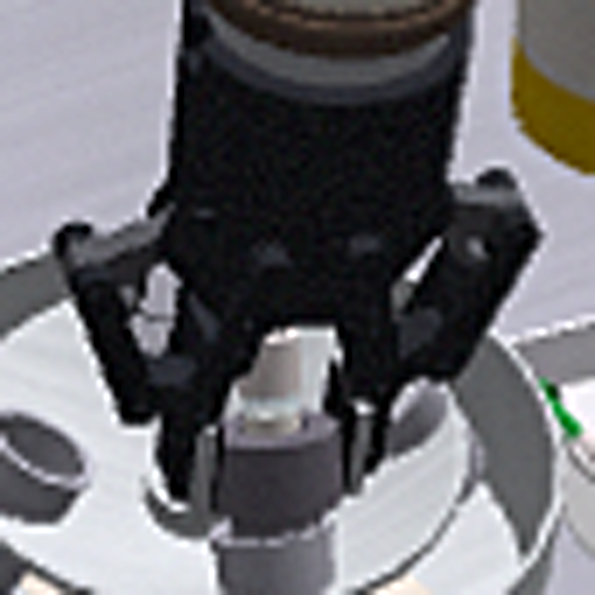

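Pushing didn't advance it, and the rotor slid about 2.7 mm tangentially. It may be on the floor, so I'll release, back off upward and look.

```bash
python3 -m pendant '[[[0,0,0],0,0.6],[[0,0,0],0,0.3],[[0,0,0],0,0.25],[[0,0,0],0,0.25],[[0,0,-1],0,0.25],[[0,0,-2.5],0,0.25],[[-1,0,-3.5],0,0.25],[[-2,0,-3],0,0.25]]' 30; python3 zoom.py d1 scene 320 125 85 85 7; python3 go.py
```

```text
t: 24.1
tool_pos: [0.5442, 0.139, 0.2871]
ee_rot: [0.988, -0.145, -0.051, 0.001]
wrist_force: [0.1, 1.1, 0.1]
opening: 0.064
t 24.15 pos [0.5443 0.1404 0.2937] az -16.59 toolz [-0.094  0.013 -0.996] F [2.5 1.8 3.7] T [ 0.05 -0.17  0.05] open 0.0641 j6 1.89
```

View pics/d1.png

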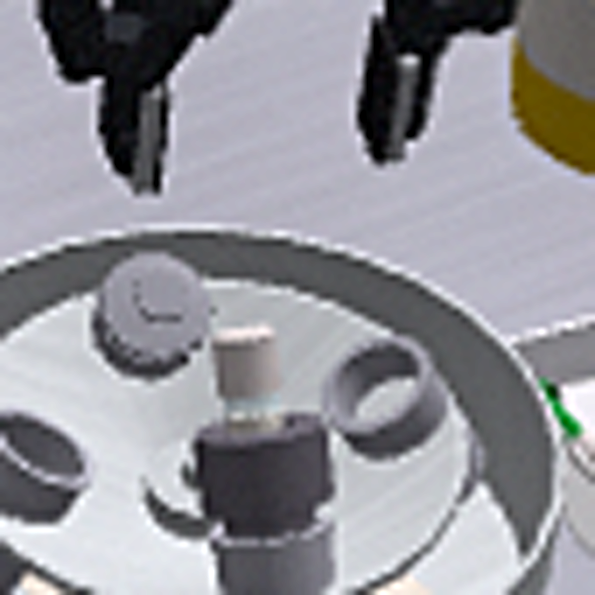

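```bash
cat > home.py <<'E'
import sys;from ov import *
t=sys.argv[1];S=np.array([.5346,.1377]) # spindle as scene sees it
az=np.radians(float(sys.argv[2]));up=float(sys.argv[3])/1e3;th=np.radians(float(sys.argv[4]) if len(sys.argv)>4 else 30)
im=cv2.imread(f"pics/scene_{t}.png");x,y,w,h,s=320,125,85,85,7
c=cv2.convertScaleAbs(cv2.resize(im[y:y+h,x:x+w],None,fx=s,fy=s,interpolation=cv2.INTER_CUBIC),alpha=1.6)
o=np.array([np.cos(az),np.sin(az),0]);M=np.r_[S,.19]+.054*o;a=-.5*o+.866*np.array([0,0,1])
e1=np.array([-np.sin(az),np.cos(az),0]);e2=np.cross(a,e1);tt=np.linspace(0,6.29,60)
P=M+.0185*(np.cos(tt)[:,None]*e1+np.sin(tt)[:,None]*e2)
cv2.polylines(c,[((proj("scene",P)-[x,y])*s).astype(np.int32)],True,(0,0,255),1)
draw(c,"scene",M+(-.046+up)*a,az,th,0,x,y,s,(0,255,0))
b=cv2.convertScaleAbs(cv2.resize(im[y:y+h,x:x+w],None,fx=s,fy=s,interpolation=cv2.INTER_CUBIC),alpha=1.6)
cv2.imwrite(f"pics/home_{t}.png",np.hstack([c[200:,150:420],b[200:,150:420]]))
E
python3 home.py d1 -15 0
```

```text
(no output)
```

View pics/home_d1.png

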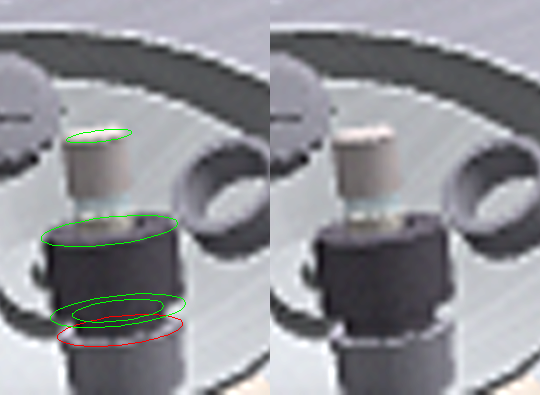

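The overlay with the home pose matches to about 1 mm. To be sure it's home I'll straddle the tube with the fingers 30 mm apart and press on the collar's top.

```bash
python3 go.py 0.572 0.1278 0.25 -15 5
```

```text
t 24.15 pos [0.5443 0.1404 0.2937] az -16.59 toolz [-0.094  0.013 -0.996] F [2.5 1.8 3.7] T [ 0.05 -0.17  0.05] open 0.0641 j6 1.89
delta world mm [ 27.7 -12.6 -43.7] turn -1.59
[0.68, 0.07, 0.81] -0.32
[0.68, 0.07, 0.81] -0.32
[0.68, 0.08, 0.81] -0.32
[0.68, 0.08, 0.81] -0.32
[0.68, 0.09, 0.81] -0.32
```

```bash
python3 -m pendant '[[[0.5,0.05,0.2],-0.8,0.5],[[0.7,0.1,0.5],-0.8,0.65],[[0.7,0.1,0.8],0,0.65],[[0.7,0.1,0.8],0,0.65],[[0.5,0.05,0.8],0,0.65],[[0.2,0,0.6],0,0.65],[[0,0,0],0,0.65],[[0,0,0],0,0.65]]' 30; python3 zoom.py d2 scene 320 125 85 85 7; python3 go.py 0.572 0.1278 0.25 -15 1
```

```text
t: 24.95
tool_pos: [0.5726, 0.1268, 0.2462]
ee_rot: [0.99, -0.129, -0.051, 0.0]
wrist_force: [-0.9, -0.6, -0.1]
opening: 0.0297
t 25.00 pos [0.5725 0.1268 0.2462] az -14.90 toolz [-0.101  0.013 -0.995] F [-0.6  0.2  0.3] T [-0.05 -0.03 -0.  ] open 0.0300 j6 1.83
delta world mm [-0.5  1.   3.8] turn 0.1
[-0.12, -0.08, -0.37] 0.1
```

View pics/d2.png

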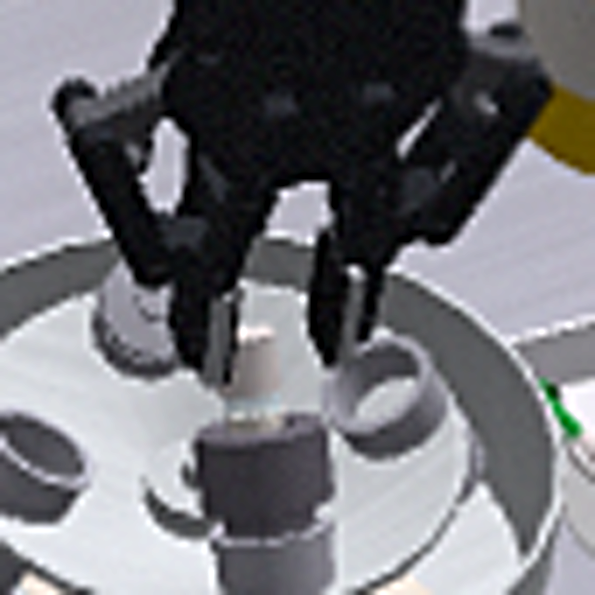

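The tips' middle is at x≈272 and the collar centre at x≈265, so I'll shift 2 mm that way and then lower onto the collar.

```bash
python3 -m pendant '[[[0,0.2,0],0,0.65],[[0.04,0,0.4],0,0.65],[[0.04,0,0.4],0,0.65],[[0.04,0,0.4],0,0.65],[[0.04,0,0.4],0,0.65],[[0.04,0,0.4],0,0.65],[[0.03,0,0.3],0,0.65],[[0,0,0],0,0.65]]' 30; python3 zoom.py d3 scene 320 125 85 85 7; python3 go.py 0.572 0.1278 0.22 -15 1
```

```text
t: 25.8
tool_pos: [0.5722, 0.1249, 0.2228]
ee_rot: [0.99, -0.129, -0.05, -0.0]
wrist_force: [0.2, -0.3, 0.8]
opening: 0.0298
t 25.85 pos [0.5723 0.1249 0.223 ] az -14.85 toolz [-0.098  0.013 -0.995] F [-0.1  0.4  0.1] T [ 0.04 -0.05  0.07] open 0.0300 j6 1.83
delta world mm [-0.3  2.9 -3. ] turn 0.15
[-0.08, -0.28, 0.31] 0.15
```

View pics/d3.png

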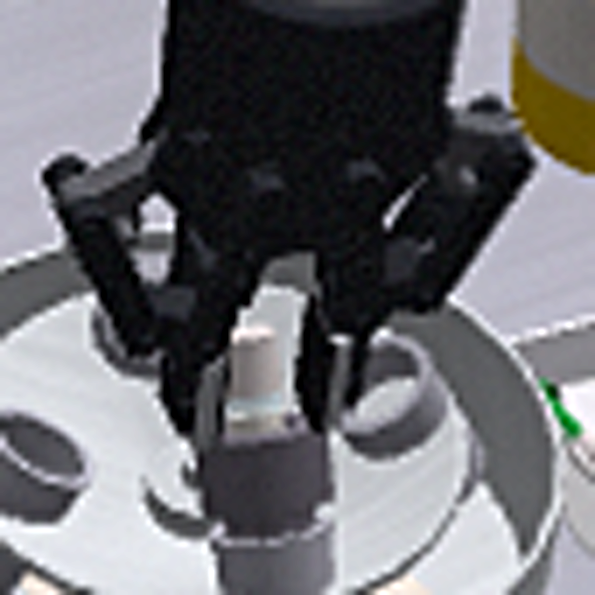

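```bash
python3 -m pendant '[[[0.03,-0.05,0.3],0,0.65],[[0.03,0,0.3],0,0.65],[[0.03,0,0.3],0,0.65],[[0.05,0,0.5],0,0.65],[[0.05,0,0.5],0,0.65],[[0.05,0,0.6],0,0.65],[[0.05,0,0.6],0,0.65],[[0,0,0],0,0.65]]' 30; python3 zoom.py d4 scene 320 125 85 85 7; python3 go.py 0.572 0.1278 0.22 -15 1
```

```text
t: 26.65
tool_pos: [0.5781, 0.129, 0.2219]
ee_rot: [0.991, -0.127, -0.038, -0.005]
wrist_force: [-0.2, -0.8, -0.5]
opening: 0.0296
t 26.70 pos [0.5786 0.129  0.2221] az -14.57 toolz [-0.073  0.019 -0.997] F [-0.1 -0.2  1.7] T [-0.07  0.05  0.01] open 0.0301 j6 1.83
delta world mm [-6.6 -1.2 -2.1] turn 0.43
[-0.59, 0.28, 0.25] 0.43
```

View pics/d4.png

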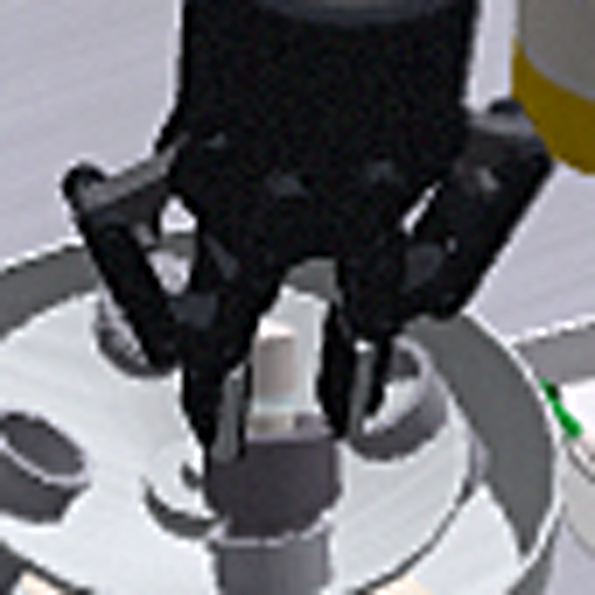

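```bash
python3 -m pendant '[[[-0.3,0.15,-0.15],0,0.65],[[-0.3,0.1,-0.1],0,0.65],[[0,0,0],0,0.65],[[0.02,0,0.4],0,0.65],[[-0.1,0,0.8],0,0.65],[[-0.1,0,1.0],0,0.65],[[-0.1,0,1.2],0,0.65],[[-0.1,0,1.2],0,0.65]]' 30; python3 go.py 0.572 0.1278 0.22 -15 1
```

```text
t: 27.5
tool_pos: [0.5743, 0.1314, 0.217]
ee_rot: [0.992, -0.125, -0.021, -0.007]
wrist_force: [-19.0, 0.6, 51.2]
opening: 0.0301
t 27.50 pos [0.5743 0.1314 0.217 ] az -14.38 toolz [-0.041  0.02  -0.999] F [-19.    0.6  51.2] T [-0.19  3.78  0.09] open 0.0301 j6 1.83
delta world mm [-2.3 -3.6  3. ] turn 0.62
[-0.15, 0.4, -0.3] 0.62
```

It was pressed with 50 N at z=0.217, against a prediction of about 0.22, so it should be seated. Lifting clear to look.

```bash
python3 -m pendant '[[[0,0,-0.6],0,0.65],[[0,0,-1.5],0,0.65],[[0,0,-3],0,0.65],[[0,0,-3],0,0.65],[[0,1.5,-1.5],0,0.5],[[0,3.5,0],0,0.3],[[0,4,0],0,0.2],[[0,4,0],0,0.2]]' 30; python3 zoom.py d5 scene 320 125 85 85 7; python3 go.py; python3 snap.py d5b 280 120 140 160 210 200 140 160; python3 home.py d5 -15 0
```

```text
t: 28.3
tool_pos: [0.5448, 0.0017, 0.3144]
ee_rot: [0.992, -0.121, -0.021, -0.007]
wrist_force: [1.0, 0.2, 0.1]
opening: 0.0684
t 28.35 pos [ 0.5436 -0.004   0.314 ] az -14.18 toolz [-0.042  0.016 -0.999] F [ 2.2 -4.5 -0.2] T [-0.17 -0.08  0.04] open 0.0686 j6 1.59
scene scale 2.857
top scale 2.857
```

View pics/home_d5.png

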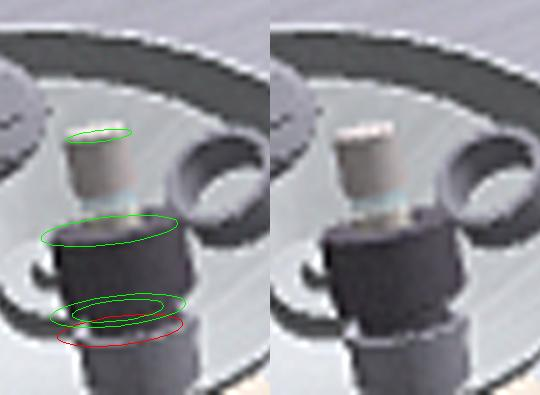

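View pics/d5b.png

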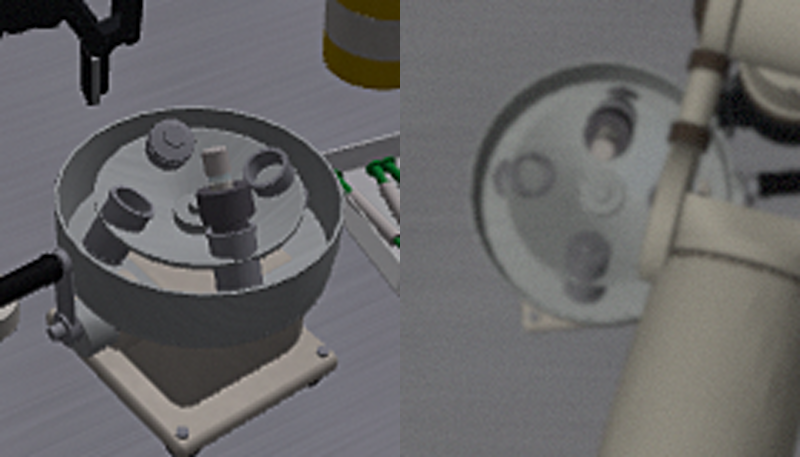

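```bash
python3 home.py d5 -11 0 && cp pics/home_d5.png pics/home_d5a.png; python3 home.py d5 -11 3; python3 -c "
import cv2,numpy as np
cv2.imwrite('pics/hh.png',np.hstack([cv2.imread('pics/home_d5a.png'),cv2.imread('pics/home_d5.png')[:,:270]])[50:])"
```

```text
(no output)
```

View pics/hh.png

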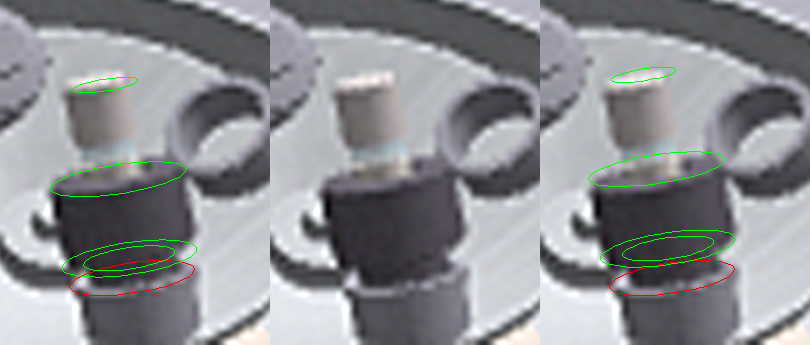

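Relative to the mouth, the collar and rim match the home overlay to about 1 mm, so the sleeve is home. Now I'll measure the crank grip.

```bash
python3 - <<'E'
import cv2,numpy as np
a=cv2.imread("pics/scene_d5b.png")[195:255,250:320];b=cv2.imread("pics/top_d5b.png")[235:295,315:385]
f=lambda c:cv2.convertScaleAbs(cv2.resize(c,None,fx=5.7,fy=8,interpolation=cv2.INTER_CUBIC),alpha=1.7)
g=lambda c:cv2.convertScaleAbs(cv2.resize(c,None,fx=5.7,fy=5.7,interpolation=cv2.INTER_CUBIC),alpha=1.7)
cv2.imwrite("pics/e0.png",np.hstack([g(a),g(b)]))
E
python3 - <<'E'
from h import *
for q in("grip_mid","grip","crank_centre"):
    r=[]
    for n in("scene","top"):
        l=ctrl.tip_of(n,q);print(q,n,[(np.round(d["uv"],1).tolist(),round(d["confidence"],2)) for d in l[:2]]);r.append(l)
    if all(r): print(tri(r[0][0]["uv"],r[1][0]["uv"]))
E
```

```text
grip_mid scene [([280.8, 220.0], 0.66)]
grip_mid top [([354.6, 262.1], 0.62)]
(array([ 0.54123938, -0.03516898,  0.17332947]), np.float64(0.002691913511541473))
grip scene [([283.5, 356.2], 0.63), ([300.2, 211.0], 0.56)]
grip top [([337.6, 264.6], 0.64)]
(array([ 0.6029824 , -0.04548371, -0.25739742]), np.float64(0.0731046276686131))
crank_centre scene [([282.8, 241.2], 0.62), ([297.3, 213.4], 0.23)]
crank_centre top [([456.6, 306.2], 0.3)]
(array([ 0.51020583, -0.16163981,  0.17121683]), np.float64(0.2653208473439955))
```

View pics/e0.png

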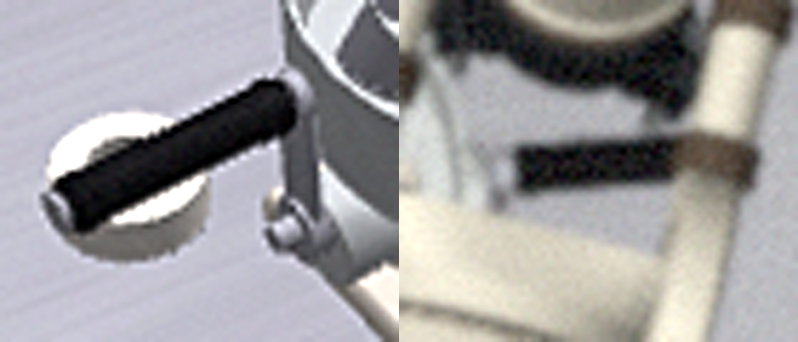

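```bash
python3 - <<'E'
from h import *
yaw=np.radians(5.5);X=np.array([np.cos(yaw),np.sin(yaw)]);Y=np.array([-np.sin(yaw),np.cos(yaw)])
f=lambda p:(p[0]/5.7+250,p[1]/5.7+195)
n=onz("scene",f((278,237)),.110)[:2];print("nut end",n.round(4),"cc from nut",(n-.036*Y).round(4))
for z in(.168,.170,.172):
    o,i=onz("scene",f((68,207)),z)[:2],onz("scene",f((285,100)),z)[:2];print(z,"outer",o.round(4),"inner",i.round(4),"mid",((o+i)/2).round(4),np.linalg.norm(o-i).round(4),"yaw",np.degrees(np.arctan2((o-i)[0],-(o-i)[1])).round(2))
for S in((.5346,.1377),(.5322,.1371),(.53,.1343)):
    S=np.array(S);m=np.array([.5406,-.0367]);d=m-S;print("machine frame of grip mid rel spindle x,y",(d@X).round(4),(d@Y).round(4))
E
```

```text
nut end [0.5466 0.0025] cc from nut [ 0.55   -0.0333]
0.168 outer [ 0.5467 -0.0788] inner [0.5368 0.0127] mid [ 0.5418 -0.033 ] 0.0921 yaw 6.19
0.17 outer [ 0.5486 -0.0795] inner [0.5387 0.0118] mid [ 0.5436 -0.0339] 0.0918 yaw 6.19
0.172 outer [ 0.5505 -0.0802] inner [0.5406 0.0108] mid [ 0.5455 -0.0347] 0.0916 yaw 6.19
machine frame of grip mid rel spindle x,y -0.0107 -0.1742
machine frame of grip mid rel spindle x,y -0.0083 -0.1738
machine frame of grip mid rel spindle x,y -0.0058 -0.1712
```

```bash
python3 go.py 0.5464 -0.054 0.245 -84 9
```

```text
t 28.75 pos [0.5457 0.0045 0.315 ] az -13.83 toolz [-0.04   0.02  -0.999] F [ 0.4 -0.4 -0.2] T [-0.04 -0.07  0.02] open 0.0684 j6 1.59
delta world mm [  0.7 -58.5 -70. ] turn 70.17
[0.2, 0.64, 0.76] 7.8
[0.28, 0.6, 0.76] 7.8
[0.36, 0.56, 0.76] 7.8
[0.43, 0.51, 0.76] 7.8
[0.5, 0.44, 0.76] 7.8
[0.55, 0.37, 0.76] 7.8
[0.6, 0.29, 0.76] 7.8
[0.63, 0.21, 0.76] 7.8
[0.66, 0.12, 0.76] 7.8
```

```bash
python3 -m pendant '[[[0.3,0.6,0.2],8.4,0.2],[[0.4,0.6,0.4],8.5,0.2],[[0.5,0.55,0.7],8.5,0.2],[[0.6,0.5,0.9],8.5,0.2],[[0.65,0.4,1],8.5,0.2],[[0.7,0.3,1],8.5,0.2],[[0.7,0.2,1],8.5,0.2],[[0.7,0.1,0.8],8.5,0.2]]' 30; python3 go.py 0.5464 -0.054 0.22 -84 3
```

```text
t: 29.55
tool_pos: [0.5564, -0.0468, 0.2524]
ee_rot: [0.751, -0.66, -0.02, 0.005]
wrist_force: [0.4, -0.5, -0.6]
opening: 0.0684
t 29.55 pos [ 0.5564 -0.0468  0.2524] az -82.64 toolz [-0.037  0.019 -0.999] F [ 0.4 -0.5 -0.6] T [ 0.02 -0.   -0.06] open 0.0684 j6 2.71
delta world mm [-10.   -7.2 -32.4] turn 1.36
[0.22, 0.33, 1.09] 0.45
[0.22, 0.32, 1.09] 0.45
[0.23, 0.32, 1.09] 0.45
```

```bash
python3 -m pendant '[[[0.2,0.3,0.9],0.6,0.2],[[0.3,0.35,1.2],0.6,0.2],[[0.25,0.35,1.1],0.2,0.2],[[0.1,0,0.6],0,0.2],[[0,0,0],0,0.2],[[0,0,0],0,0.2],[[0,0,0],0,0.2],[[0,0,0],0,0.2]]' 30; python3 snap.py e1 240 160 80 90 310 215 80 90; python3 go.py 0.5464 -0.054 0.152 -84 6
```

```text
t: 30.35
tool_pos: [0.545, -0.054, 0.2108]
ee_rot: [0.746, -0.665, -0.021, 0.005]
wrist_force: [-0.1, -0.9, 0.6]
opening: 0.0682
scene scale 5.0
top scale 5.0
t 30.45 pos [ 0.5451 -0.0541  0.2108] az -83.46 toolz [-0.038  0.02  -0.999] F [ 0.1  0.  -0.1] T [-0.02 -0.01 -0.02] open 0.0681 j6 2.70
delta world mm [  1.3   0.1 -58.8] turn 0.54
[0.03, -0.06, 0.98] 0.09
[0.03, -0.06, 0.98] 0.09
[0.03, -0.06, 0.98] 0.09
[0.03, -0.06, 0.98] 0.09
[0.02, -0.06, 0.98] 0.09
[0.02, -0.06, 0.98] 0.09
```

View pics/e1.png

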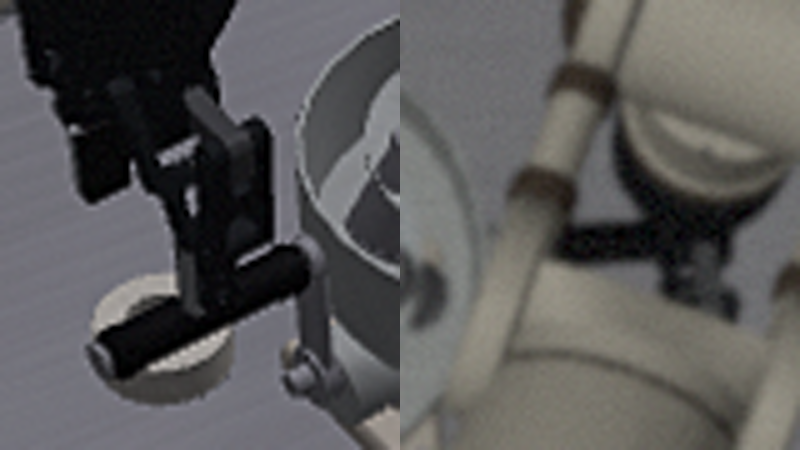

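The tips' middle is at crop (157,257), and projected 47 mm down it falls at (157,336). That is on the grip's axis (y≈334 there), 24 mm out from its middle, so the hand is well placed. I'll descend and close.

```bash
python3 -m pendant '[[[0.03,-0.06,0.7],0.3,0.2],[[0.03,-0.06,1],0,0.2],[[0.03,-0.06,1],0,0.2],[[0.03,-0.06,1],0,0.2],[[0.02,-0.05,1],0,0.2],[[0.02,-0.03,0.7],0,0.2],[[0,0,0.1],0,0.2],[[0,0,0],0,0.3]]' 30; python3 go.py 0.5464 -0.054 0.152 -84 1
```

```text
t: 31.25
tool_pos: [0.5456, -0.0539, 0.1493]
ee_rot: [0.744, -0.667, -0.022, 0.006]
wrist_force: [0.1, 0.3, 0.8]
opening: 0.0599
t 31.25 pos [ 0.5456 -0.0539  0.1493] az -83.78 toolz [-0.041  0.021 -0.999] F [0.1 0.3 0.8] T [ 0.02 -0.01 -0.02] open 0.0599 j6 2.71
delta world mm [ 0.8 -0.1  2.7] turn 0.22
[0.01, -0.07, -0.27] 0.22
```

```bash
python3 -m pendant '[[[0,0,-0.2],0,0.5],[[0,0,0],0,0.8],[[0,0,0],0,1],[[0,0,0],0,1],[[0,0,0],0,1],[[0,0,0],0,1],[[0,0,0],0,1],[[0,0,0],0,1]]' 40; python3 snap.py e2 240 160 80 90 310 215 80 90; python3 go.py
```

```text
t: 32.05
tool_pos: [0.5456, -0.0543, 0.1526]
ee_rot: [0.744, -0.668, -0.022, 0.006]
wrist_force: [-0.2, -0.3, -0.9]
opening: 0.0196
scene scale 5.0
top scale 5.0
t 32.15 pos [ 0.5457 -0.0543  0.1526] az -83.82 toolz [-0.04   0.02  -0.999] F [-0.5  0.8 -1. ] T [ 0.01  0.05 -0.13] open 0.0198 j6 2.71
```

View pics/e2.png

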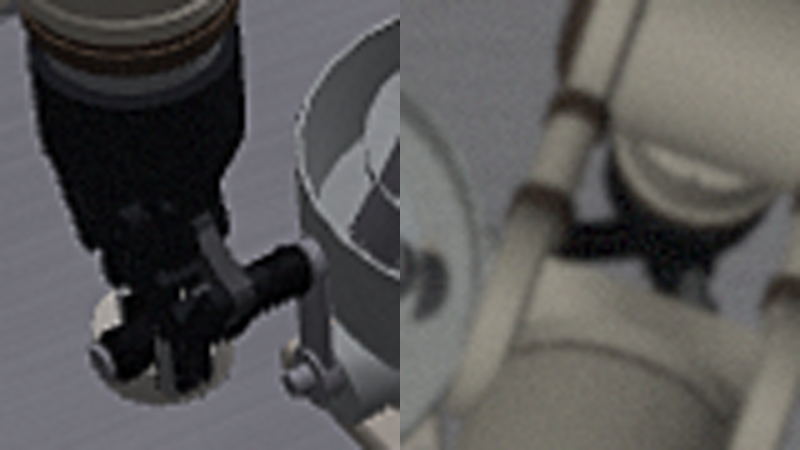

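The grip is held, with the opening stopped at 19.8 mm. Now a helper to work out rows along the crank circle from the measured pose.

```bash
cat > wind.py <<'E'
# wind.py step_deg N [uC zC]: rows for N steps along the crank circle from the measured pose; logs (u,z)
import sys,json,os; from go import *
a=np.radians(6.0);X=np.array([np.cos(a),np.sin(a),0]);Y=np.array([-np.sin(a),np.cos(a),0]);Z=np.array([0,0,1.])
step=float(sys.argv[1]);N=int(sys.argv[2]);uC=float(sys.argv[3]) if len(sys.argv)>3 else .5443;zC=float(sys.argv[4]) if len(sys.argv)>4 else .091
p,az,M=show();u,z=p@X,p[2]
L=json.load(open("log.json")) if os.path.exists("log.json") else []
L.append([u,z,p@Y]);json.dump(L,open("log.json","w"))
ph=np.degrees(np.arctan2(u-uC,z-zC));r=np.hypot(u-uC,z-zC);print("phi %.1f r %.4f Yshift %.1f mm"%(ph,r,(p@Y-L[0][2])*1e3))
if len(L)>3:
    A=np.array(L);s=least_squares(lambda q:np.hypot(A[:,0]-q[0],A[:,1]-q[1])-.062,[uC,zC]).x;print("circle fit",s.round(4))
q=np.array([u,z]);yerr=(L[0][2]-p@Y)
for i in range(N):
    f=np.radians(ph+step*(i+1));t=np.array([uC+.062*np.sin(f),zC+.062*np.cos(f)])
    d=t-q;q=t;v=(d[0]*X+d[1]*Z+yerr/N*Y)*100
    print((v@M).round(2).tolist())
E
python3 wind.py 11 8
```

```text
t 32.15 pos [ 0.5457 -0.0543  0.1526] az -83.82 toolz [-0.04   0.02  -0.999] F [-0.5  0.8 -1. ] T [ 0.01  0.05 -0.13] open 0.0198 j6 2.71
phi -6.8 r 0.0621 Yshift 0.0 mm
[0.0, -1.19, -0.07]
[0.01, -1.18, 0.16]
[0.01, -1.13, 0.38]
[0.02, -1.03, 0.59]
[0.02, -0.9, 0.77]
[0.03, -0.74, 0.93]
[0.03, -0.55, 1.05]
[0.03, -0.34, 1.14]
```

```bash
python3 -m pendant '[[[0,-1.2,0],0,1],[[0,-1.2,0.15],0,1],[[0,-1.15,0.4],0,1],[[0,-1.05,0.6],0,1],[[0,-0.9,0.8],0,1],[[0.03,-0.75,0.95],0,1],[[0.03,-0.55,1.05],0,1],[[0.03,-0.35,1.15],0,1]]' 50; python3 wind.py 11 8
```

```text
t: 32.95
tool_pos: [0.6105, -0.0473, 0.099]
ee_rot: [0.744, -0.667, -0.027, 0.012]
wrist_force: [-5.8, -0.7, 4.2]
opening: 0.0196
t 32.95 pos [ 0.6105 -0.0473  0.099 ] az -83.77 toolz [-0.057  0.018 -0.998] F [-5.8 -0.7  4.2] T [-0.02  0.96  0.02] open 0.0196 j6 2.76
phi 82.1 r 0.0585 Yshift 0.1 mm
[0.03, -0.46, 1.12]
[0.03, 0.11, 1.18]
[0.03, 0.34, 1.14]
[0.02, 0.55, 1.05]
[0.02, 0.74, 0.93]
[0.01, 0.9, 0.77]
[0.01, 1.03, 0.58]
[0.0, 1.13, 0.38]
```

```bash
python3 -m pendant '[[[0.03,-0.15,1.15],0,1],[[0.03,0.15,1.18],0,1],[[0.03,0.35,1.15],0,1],[[0.02,0.55,1.05],0,1],[[0.02,0.75,0.93],0,1],[[0,0.9,0.77],0,1],[[0,1.05,0.58],0,1],[[0,1.15,0.35],0,1]]' 50; python3 wind.py 11 8 0.542
```

```text
t: 33.75
tool_pos: [0.5623, -0.0526, 0.0302]
ee_rot: [0.744, -0.668, -0.024, 0.009]
wrist_force: [4.5, 2.3, 0.7]
opening: 0.0195
t 33.75 pos [ 0.5623 -0.0526  0.0302] az -83.82 toolz [-0.048  0.018 -0.999] F [4.5 2.3 0.7] T [ 0.46 -0.91 -0.36] open 0.0195 j6 2.72
phi 169.0 r 0.0620 Yshift -0.1 mm
[-0.0, 1.18, 0.17]
[-0.01, 1.19, -0.06]
[-0.01, 1.15, -0.29]
[-0.02, 1.08, -0.5]
[-0.02, 0.96, -0.7]
[-0.02, 0.81, -0.87]
[-0.03, 0.63, -1.01]
[-0.03, 0.43, -1.11]
```

The grip is following well, with about 5 N. I'll continue.

```bash
python3 -m pendant '[[[0,1.2,0.15],0,1],[[0,1.2,-0.05],0,1],[[0,1.15,-0.3],0,1],[[-0.02,1.08,-0.5],0,1],[[-0.02,0.95,-0.7],0,1],[[-0.02,0.8,-0.87],0,1],[[-0.03,0.63,-1.0],0,1],[[-0.03,0.43,-1.1],0,1]]' 50; python3 wind.py 11 8 0.542
```

```text
t: 34.55
tool_pos: [0.4925, -0.0599, 0.0676]
ee_rot: [0.743, -0.669, -0.015, 0.002]
wrist_force: [0.8, -2.4, -6.9]
opening: 0.0195
t 34.55 pos [ 0.4925 -0.0599  0.0676] az -84.06 toolz [-0.025  0.018 -1.   ] F [ 0.8 -2.4 -6.9] T [-0.43 -0.21 -0.06] open 0.0195 j6 2.66
phi -111.8 r 0.0629 Yshift -0.0 mm
circle fit [0.5409 0.0908]
[-0.02, 0.27, -1.17]
[-0.02, 0.14, -1.18]
[-0.02, -0.09, -1.18]
[-0.02, -0.32, -1.15]
[-0.02, -0.53, -1.06]
[-0.02, -0.72, -0.94]
[-0.02, -0.89, -0.79]
[-0.01, -1.02, -0.6]
```

```bash
python3 -m pendant '[[[-0.02,0.3,-1.15],0,1],[[-0.02,0.14,-1.18],0,1],[[-0.02,-0.1,-1.18],0,1],[[-0.02,-0.32,-1.15],0,1],[[-0.02,-0.53,-1.06],0,1],[[-0.02,-0.72,-0.94],0,1],[[-0.02,-0.9,-0.8],0,1],[[0,-1.03,-0.6],0,1]]' 50; python3 wind.py 11 8 0.541
```

```text
t: 35.35
tool_pos: [0.5271, -0.0559, 0.1496]
ee_rot: [0.742, -0.67, -0.015, 0.001]
wrist_force: [2.0, -2.2, -17.4]
opening: 0.0197
t 35.35 pos [ 0.5271 -0.0559  0.1496] az -84.13 toolz [-0.024  0.019 -1.   ] F [  2.   -2.2 -17.4] T [-0.64 -0.37 -0.05] open 0.0197 j6 2.70
phi -21.1 r 0.0628 Yshift 0.3 mm
circle fit [0.5408 0.0911]
[-0.0, -1.17, -0.27]
[-0.0, -1.18, -0.12]
[0.0, -1.18, 0.11]
[0.01, -1.14, 0.33]
[0.01, -1.06, 0.54]
[0.02, -0.93, 0.73]
[0.02, -0.78, 0.9]
[0.02, -0.59, 1.03]
```

```bash
python3 -m pendant '[[[0,-1.15,-0.2],0,1],[[0,-1.18,-0.05],0,1],[[0,-1.18,0.15],0,1],[[0,-1.14,0.35],0,1],[[0,-1.05,0.55],0,1],[[0.02,-0.93,0.75],0,1],[[0.02,-0.78,0.9],0,1],[[0.02,-0.6,1.03],0,1]]' 50; python3 wind.py 11 8 0.541
```

```text
t: 36.15
tool_pos: [0.6041, -0.0481, 0.1196]
ee_rot: [0.744, -0.668, -0.024, 0.012]
wrist_force: [-5.6, -0.8, 2.2]
opening: 0.0193
t 36.15 pos [ 0.6041 -0.0481  0.1196] az -83.86 toolz [-0.051  0.014 -0.999] F [-5.6 -0.8  2.2] T [-0.09  0.88 -0.01] open 0.0193 j6 2.76
phi 62.4 r 0.0618 Yshift 0.0 mm
circle fit [0.5407 0.0911]
[0.02, -0.52, 1.07]
[0.02, -0.29, 1.15]
[0.02, -0.06, 1.19]
[0.02, 0.17, 1.18]
[0.02, 0.39, 1.12]
[0.02, 0.6, 1.03]
[0.02, 0.78, 0.9]
[0.01, 0.94, 0.73]
```

```bash
python3 -m pendant '[[[0.02,-0.5,1.07],0,1],[[0.02,-0.3,1.15],0,1],[[0.02,-0.05,1.19],0,1],[[0.02,0.17,1.18],0,1],[[0.02,0.4,1.12],0,1],[[0.02,0.6,1.03],0,1],[[0.02,0.78,0.9],0,1],[[0,0.94,0.73],0,1]]' 50; python3 wind.py 11 8 0.541
```

```text
t: 36.95
tool_pos: [0.588, -0.0501, 0.0428]
ee_rot: [0.744, -0.668, -0.019, 0.008]
wrist_force: [9.2, 2.6, -3.4]
opening: 0.0194
t 36.95 pos [ 0.588  -0.0501  0.0428] az -83.85 toolz [-0.038  0.013 -0.999] F [ 9.2  2.6 -3.4] T [ 0.22 -1.32 -0.31] open 0.0194 j6 2.74
phi 141.3 r 0.0617 Yshift -0.2 mm
circle fit [0.5407 0.0911]
[0.01, 0.95, 0.71]
[0.0, 1.08, 0.49]
[-0.0, 1.16, 0.27]
[-0.01, 1.19, 0.05]
[-0.01, 1.17, -0.18]
[-0.01, 1.12, -0.4]
[-0.02, 1.02, -0.61]
[-0.02, 0.89, -0.79]
```

```bash
python3 -m pendant '[[[0,0.95,0.7],0,1],[[0,1.08,0.5],0,1],[[0,1.16,0.27],0,1],[[0,1.19,0.05],0,1],[[0,1.17,-0.18],0,1],[[0,1.12,-0.4],0,1],[[-0.02,1.02,-0.6],0,1],[[-0.02,0.9,-0.8],0,1]]' 50; python3 wind.py 11 8 0.541
```

```text
t: 37.75
tool_pos: [0.5071, -0.0585, 0.0462]
ee_rot: [0.743, -0.669, -0.009, -0.001]
wrist_force: [3.9, -1.3, -3.9]
opening: 0.0193
t 37.75 pos [ 0.5071 -0.0585  0.0462] az -84.01 toolz [-0.012  0.013 -1.   ] F [ 3.9 -1.3 -3.9] T [-0.09 -0.61 -0.14] open 0.0193 j6 2.68
phi -136.3 r 0.0620 Yshift -0.2 mm
circle fit [0.5408 0.0911]
[-0.01, 0.79, -0.89]
[-0.02, 0.6, -1.02]
[-0.02, 0.4, -1.12]
[-0.02, 0.17, -1.18]
[-0.02, -0.05, -1.19]
[-0.02, -0.28, -1.16]
[-0.02, -0.49, -1.08]
[-0.02, -0.69, -0.97]
```

```bash
python3 -m pendant '[[[0,0.8,-0.9],0,1],[[-0.02,0.6,-1.02],0,1],[[-0.02,0.4,-1.12],0,1],[[-0.02,0.17,-1.18],0,1],[[-0.02,-0.05,-1.19],0,1],[[-0.02,-0.28,-1.16],0,1],[[-0.02,-0.5,-1.08],0,1],[[-0.02,-0.7,-0.97],0,1]]' 50; python3 wind.py 10.5 4 0.541
```

```text
t: 38.55
tool_pos: [0.5035, -0.0587, 0.1327]
ee_rot: [0.742, -0.67, -0.005, -0.004]
wrist_force: [6.6, -0.9, -13.1]
opening: 0.0194
t 38.55 pos [ 0.5035 -0.0587  0.1327] az -84.16 toolz [-0.002  0.012 -1.   ] F [  6.6  -0.9 -13.1] T [-0.41 -1.02 -0.17] open 0.0194 j6 2.67
phi -48.1 r 0.0623 Yshift 0.0 mm
circle fit [0.5407 0.0911]
[-0.01, -0.86, -0.75]
[-0.01, -0.96, -0.61]
[-0.01, -1.05, -0.42]
[-0.0, -1.11, -0.22]
```

```bash
python3 -m pendant '[[[0,-0.88,-0.78],0,1],[[0,-1.0,-0.62],0,1],[[0,-1.1,-0.42],0,1],[[0,-1.15,-0.2],0,1],[[0,-0.5,0],0,1],[[0,0,0],0,1],[[0,0,0],0,1],[[0,0,0],0,1]]' 50; python3 wind.py 10.5 1 0.5408; python3 snap.py f1 240 140 180 150 210 200 160 140; python3 wind.py 5 1 0.5408
```

```text
t: 39.35
tool_pos: [0.5444, -0.0546, 0.1526]
ee_rot: [0.743, -0.669, -0.012, 0.004]
wrist_force: [1.9, -0.5, -0.2]
opening: 0.0193
t 39.35 pos [ 0.5444 -0.0546  0.1526] az -83.98 toolz [-0.023  0.01  -1.   ] F [ 1.9 -0.5 -0.2] T [-0.01 -0.18 -0.13] open 0.0193 j6 2.71
phi -4.7 r 0.0618 Yshift -0.2 mm
circle fit [0.5407 0.0911]
[-0.01, -1.13, -0.03]
scene scale 2.222
top scale 2.5
t 39.45 pos [ 0.5444 -0.0546  0.1526] az -83.98 toolz [-0.023  0.011 -1.   ] F [ 1.7  0.1 -1.8] T [ 0.01 -0.27 -0.1 ] open 0.0195 j6 2.71
phi -4.7 r 0.0619 Yshift -0.2 mm
circle fit [0.5407 0.091 ]
[-0.02, -0.54, -0.05]
```

View pics/f1.png

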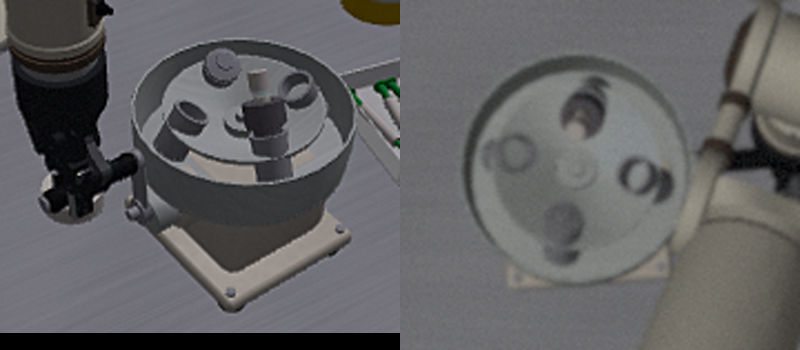

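The pose is 1.7 mm (about 1.6°) short of where it started, so I'll wind a few millimetres more to complete the two turns.

```bash
python3 -m pendant '[[[0,-0.4,0],0,1],[[0,-0.3,0.02],0,1],[[0,0,0],0,1],[[0,0,0],0,1],[[0,0,0],0,1],[[0,0,0],0,1],[[0,0,0],0,1],[[0,0,0],0,1]]' 50; python3 wind.py 5 1 0.5408
```

```text
t: 40.25
tool_pos: [0.5492, -0.0541, 0.1528]
ee_rot: [0.743, -0.669, -0.014, 0.006]
wrist_force: [-0.8, -1.0, 0.5]
opening: 0.0195
t 40.25 pos [ 0.5492 -0.0541  0.1528] az -83.95 toolz [-0.028  0.01  -1.   ] F [-0.8 -1.   0.5] T [ 0.01  0.2  -0.11] open 0.0195 j6 2.72
phi -0.3 r 0.0618 Yshift -0.2 mm
circle fit [0.5407 0.091 ]
[-0.02, -0.54, -0.02]
```

That makes about 723° in all. The force is near zero, so I'll release and lift straight off.

```bash
python3 -m pendant '[[[0,0,0],0,0.7],[[0,0,0],0,0.4],[[0,0,0],0,0.2],[[0,0,0],0,0.2],[[0,0,-1],0,0.2],[[0,0,-2],0,0.2],[[0,0,-3],0,0.2],[[0,0,-3],0,0.2]]' 30; python3 go.py; python3 snap.py f2 240 140 180 150 210 200 180 140
```

```text
t: 41.05
tool_pos: [0.5492, -0.0538, 0.2417]
ee_rot: [0.744, -0.668, -0.018, 0.007]
wrist_force: [0.9, 0.2, 0.3]
opening: 0.0684
t 41.05 pos [ 0.5492 -0.0538  0.2417] az -83.92 toolz [-0.037  0.013 -0.999] F [0.9 0.2 0.3] T [-0.01 -0.07  0.04] open 0.0684 j6 2.72
scene scale 2.222
top scale 2.222
```

View pics/f2.png

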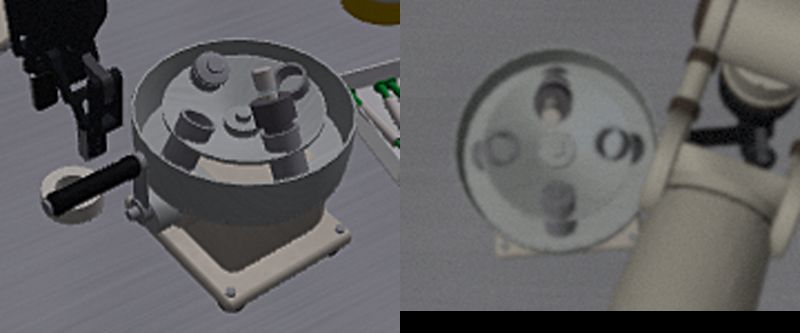

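Released cleanly. I'll move clear for a final check.

```bash
python3 -m pendant '[[[0,0,-3],0,0.2],[[1,2,-2],0,0.2],[[3,3,0],0,0.2],[[4,3,0],0,0.2],[[4,3,0],0,0.2],[[4,3,0],0,0.2],[[3,2,0],0,0.2],[[0,0,0],0,0.2]]' 30; python3 go.py; python3 zoom.py g1 scene 320 125 85 85 7; python3 snap.py g1b 60 140 360 240 210 140 300 200
python3 home.py g1 -7 0
```

```text
t: 41.95
tool_pos: [0.411, -0.266, 0.3014]
ee_rot: [0.745, -0.667, -0.011, 0.005]
wrist_force: [-0.2, 0.3, -0.6]
opening: 0.0681
t 41.95 pos [ 0.411  -0.266   0.3014] az -83.62 toolz [-0.024  0.007 -1.   ] F [-0.2  0.3 -0.6] T [ 0.05 -0.03 -0.04] open 0.0681 j6 2.22
scene scale 1.111
top scale 1.333
```

View pics/g1b.png

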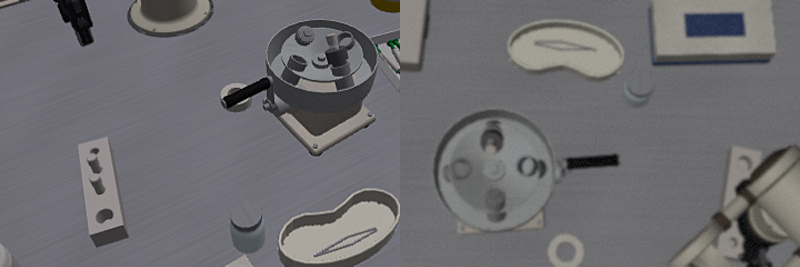

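View pics/home_g1.png

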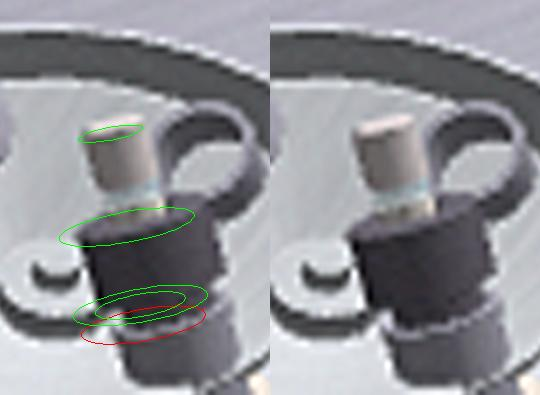

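```bash
for a in "2 0" "2 4"; do set -- $a; python3 home.py g1 $1 $2; cp pics/home_g1.png pics/hg_$2.png; done; python3 -c "
import cv2,numpy as np
cv2.imwrite('pics/hg.png',np.hstack([cv2.imread('pics/hg_0.png'),cv2.imread('pics/hg_4.png')[:,:270]])[50:])"
```

```text
(no output)
```

View pics/hg.png

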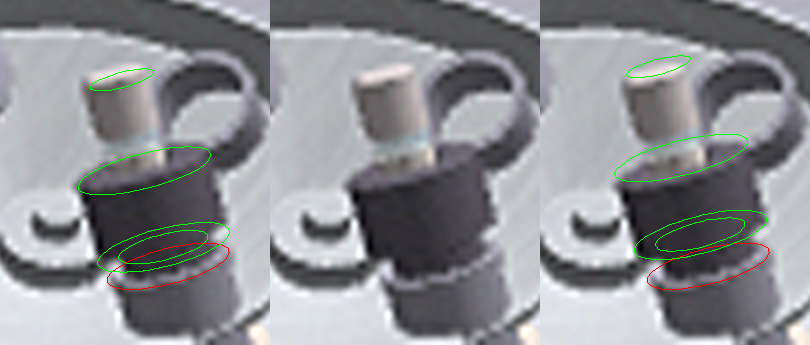

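After winding, the mouth and rim show the same offset from the home overlay, and a sleeve standing 4 mm proud would miss by about 10 px. The sleeve is therefore home, to within about 1 mm. The short tubes, dish, jar and tape are where they were, and the arm is clear, so I'm handing in.

```bash
python3 - <<'E'
from workcell import ctrl
print(ctrl.finish_job())
E
```

```text
the job is handed in; nothing more can be done
None
```

I loaded the centrifuge, wound it two turns and handed the job in at about 42 s of the 72 s allowed; no verdict was reported.

**What I did**
- I put the long tube down into the sleeve, then lifted the pair by the collar. Because the tool only points down, I first tilted the sleeve against the edge of its rack well.
- I slid it into the cup opposite the plug and pressed it home on the collar with the fingertips.
- I held the crank grip and wound it about 723° clockwise, judged from the measured tool pose. The grip opening stayed at 19–20 mm throughout. I then let go and moved the arm clear.

**Last checks**
- The sleeve's rim and the cup's lip match the fully-home position to about 1 mm in the scene camera, both before and after winding. The cap looked up to 2 mm high in one overlay, which I put down to the tube leaning in its loose bore.
- The short tubes, dish, jar and tape roll look unmoved. I did not measure the syringe tray separately.

**What went wrong or disagreed**
- The cameras differed by 5–9 mm at the machine. I relied on the scene camera, which agreed with the fingertips.
- The collar slid about 8 mm along the pads while tilting, so the first try at entering the cup landed on its outer lip. I backed off and went in again.
- The wrist force reached about 51 N in the final push. That push went through the fingertips, and I have no sign that the gripper's body touched anything.
- The pushing and lifting off turned the rotor about 6° before winding (about 2° at the crank). I counted the two turns from the crank's position when I gripped it.

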